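# Put the bread away in two layers in the roll-top bread bin

### The job

Put the bread away: roll the slatted cover of the bread bin fully open, lay both rye loaves flat and side by side on the bin's floor, lay the bamboo divider board level across both of them, then set every roll on the divider, right way up. Last, roll the cover fully shut again over it all, and leave everything else on the counter standing where it is.

Things in the scene. Friction and masses are not known exactly. Their poses are not given: they have to be found in the camera images.
- bin: Bamboo roll-top bread bin, fixed: 404 mm wide (its y), 372 deep (x), 236 high. Origin: centre of its underside; z up, -x is its front, towards the robot. D-shaped end panels, inner faces at y = +-190 mm, outline of radius 186 mm about the line x = 0, z = 50. Floor top at z = 10. Front sill x = -184 to -172, top at z = 48. Fixed roof over x > 45.
- bay (a point): Middle of the free front part of the bin's floor, on its top, at x = -95 mm, y = 0, z = 10 mm in the bin's frame and with the bin's axes. With the cover open the floor from x = -170 to -10 mm is free from above, over the whole width.
- cover (a joint): Angle of the slatted tambour cover, rad: 0 = shut, lower edge on the sill; 1.5 = fully open, rolled back under the roof (end stop). It runs on a circular track about the bin's line x = 0, z = 50 mm (parallel to the bin's y), between radii 168 and 181 mm. Friction holds it where it is left; moving it takes 2 to 6 N at the knob. It may start ajar, up to 0.2.
- cover_knob (a point): Centre of the cover's dark wooden ball knob, 32 mm in diameter, on a 14 mm stem, 206 mm from the track's centre line and at the bin's y = 0. At cover angle q it lies, in the bin's frame, at x = -206 mm cos(q + 0.157), z = 50 mm + 206 mm sin(q + 0.157). 12 mm are free between ball and slats.
- divider: Flat bamboo divider board, 240 mm long (its y), 115 mm wide (its x), 10 mm thick. Origin at the centre of its underside, z up. In its middle two finger slots, each 36 mm (y) by 46 mm (x), leave a bridge 44 mm wide in y between them (y = -22 to 22 mm) by which it is picked up. 0.18 kg.
- loaf1: Small dense rye loaf, a dark brown brick 120 mm long (its x), 56 mm wide (y), 36 mm high, firm, flat on top, 0.25 kg. Origin at the centre of its underside, z up.
- loaf2: Small dense rye loaf, a dark brown brick 120 mm long (its x), 56 mm wide (y), 36 mm high, firm, flat on top, 0.25 kg. Origin at the centre of its underside, z up.
- roll1: Round crusty bread roll, firm: 54 mm across (widest 6 to 16 mm above its flat base), 38 mm high, domed top with a cross cut, 0.06 kg. Origin at the centre of its flat base, z up. May be absent.
- roll2: Round crusty bread roll, firm: 54 mm across (widest 6 to 16 mm above its flat base), 38 mm high, domed top with a cross cut, 0.06 kg. Origin at the centre of its flat base, z up. May be absent.
- roll3: Round crusty bread roll, firm: 54 mm across (widest 6 to 16 mm above its flat base), 38 mm high, domed top with a cross cut, 0.06 kg. Origin at the centre of its flat base, z up. May be absent.
- mug: Bystander: white ceramic mug, 80 mm across, 90 mm high. Origin at the centre of its underside.
- jam_jar: Bystander: glass jar with a steel cap, 64 mm across, 88 mm high. Origin at the centre of its underside.
- sugar_bowl: Bystander: white ceramic bowl, 90 mm across, 52 mm high. Origin at the centre of its underside.
- creamer: Bystander: small white cup with a handle, 58 mm across, 58 mm high. Origin at the centre of its underside.
- salt_mill: Bystander: turned wooden mill, 42 mm across, 86 mm high. Origin at the centre of its underside.
- pepper_mill: Bystander: turned dark wooden mill, 42 mm across, 86 mm high. Origin at the centre of its underside.
- teaspoon: Bystander: steel teaspoon, 140 mm long, lying on the counter. Origin at the centre of its underside.

How it is judged (in metres and radians):
On the way, in this order (a step that is already met when the one before it is completed fails the run):
1. the tambour cover is rolled fully open (past 1.35 rad) (value of joint cover above 1.35 rad), for 0.2 s.
2. both rye loaves lie flat on the bin's floor, let go (x of loaf1 in the frame of bin between -0.14 and 0.05 m and y of loaf1 in the frame of bin between -0.165 and 0.165 m and z of loaf1 in the frame of bin between 0.004 and 0.018 m and angle between each of loaf1, loaf2's own z axis and vertical below 0.1 rad and x of loaf2 in the frame of bin between -0.14 and 0.05 m and y of loaf2 in the frame of bin between -0.165 and 0.165 m and z of loaf2 in the frame of bin between 0.004 and 0.018 m and contact force between the fingers and loaf1 below 0.05 N and contact force between the fingers and loaf2 below 0.05 N), for 0.3 s.
3. the divider board lies level on both loaves, let go (x of loaf1 in the frame of bin between -0.14 and 0.05 m and y of loaf1 in the frame of bin between -0.165 and 0.165 m and z of loaf1 in the frame of bin between 0.004 and 0.018 m and angle between each of loaf1, loaf2's own z axis and vertical below 0.1 rad and x of loaf2 in the frame of bin between -0.14 and 0.05 m and y of loaf2 in the frame of bin between -0.165 and 0.165 m and z of loaf2 in the frame of bin between 0.004 and 0.018 m and x of divider in the frame of bin between -0.14 and 0.05 m and y of divider in the frame of bin between -0.075 and 0.075 m and z of divider in the frame of bin between 0.038 and 0.054 m and angle between divider's own z axis and vertical below 0.08 rad and contact force between divider and loaf1 above 0.05 N and contact force between divider and loaf2 above 0.05 N and contact force between the fingers and divider below 0.05 N), for 0.3 s.
4. every roll sits on the divider, right way up, let go (x of divider in the frame of bin between -0.14 and 0.05 m and y of divider in the frame of bin between -0.075 and 0.075 m and z of divider in the frame of bin between 0.038 and 0.054 m and angle between divider's own z axis and vertical below 0.08 rad and contact force between divider and loaf1 above 0.05 N and contact force between divider and loaf2 above 0.05 N and x of roll1 in the frame of divider between -0.0575 and 0.0575 m and y of roll1 in the frame of divider between -0.12 and 0.12 m and z of roll1 in the frame of divider between 0.004 and 0.018 m and angle between each of roll1, roll2, roll3's own z axis and vertical below 0.3 rad and x of roll2 in the frame of divider between -0.0575 and 0.0575 m and y of roll2 in the frame of divider between -0.12 and 0.12 m and z of roll2 in the frame of divider between 0.004 and 0.018 m and x of roll3 in the frame of divider between -0.0575 and 0.0575 m and y of roll3 in the frame of divider between -0.12 and 0.12 m and z of roll3 in the frame of divider between 0.004 and 0.018 m and contact force between the fingers and roll1 below 0.05 N and contact force between the fingers and roll2 below 0.05 N and contact force between the fingers and roll3 below 0.05 N), for 0.3 s.
5. the cover is rolled fully shut (value of joint cover below 0.04 rad), for 0.2 s.
At the end, for the whole second after the job is handed in: The cover is shut (joint below 0.04 rad); inside, both loaves lie flat (within 0.1 rad) on the bin's floor, the divider lies level (within 0.08 rad) and rests on both loaves, and every roll stands on the divider right way up (within 0.3 rad); all at rest (x of loaf1 in the frame of bin between -0.14 and 0.05 m and y of loaf1 in the frame of bin between -0.165 and 0.165 m and z of loaf1 in the frame of bin between 0.004 and 0.018 m and angle between each of loaf1, loaf2's own z axis and vertical below 0.1 rad and x of loaf2 in the frame of bin between -0.14 and 0.05 m and y of loaf2 in the frame of bin between -0.165 and 0.165 m and z of loaf2 in the frame of bin between 0.004 and 0.018 m and x of divider in the frame of bin between -0.14 and 0.05 m and y of divider in the frame of bin between -0.075 and 0.075 m and z of divider in the frame of bin between 0.038 and 0.054 m and angle between divider's own z axis and vertical below 0.08 rad and contact force between divider and loaf1 above 0.05 N and contact force between divider and loaf2 above 0.05 N and x of roll1 in the frame of divider between -0.0575 and 0.0575 m and y of roll1 in the frame of divider between -0.12 and 0.12 m and z of roll1 in the frame of divider between 0.004 and 0.018 m and angle between each of roll1, roll2, roll3's own z axis and vertical below 0.3 rad and x of roll2 in the frame of divider between -0.0575 and 0.0575 m and y of roll2 in the frame of divider between -0.12 and 0.12 m and z of roll2 in the frame of divider between 0.004 and 0.018 m and x of roll3 in the frame of divider between -0.0575 and 0.0575 m and y of roll3 in the frame of divider between -0.12 and 0.12 m and z of roll3 in the frame of divider between 0.004 and 0.018 m and linear speed of each of loaf1, loaf2, divider, roll1, roll2, roll3 below 0.02 m/s and value of joint cover below 0.04 rad and velocity of joint cover between -0.05 and 0.05 rad/s); the robot touches nothing.
It fails at once if a bystander is pushed more than 5 cm (distance of any of mug, jam_jar, sugar_bowl, creamer, salt_mill, pepper_mill, teaspoon from where it was at the start of the episode above 0.05 m).
It fails at once if a bystander that stands is knocked over (angle between any of mug, jam_jar, sugar_bowl, creamer, salt_mill, pepper_mill's own z axis and vertical above 0.6 rad).
Of roll1, roll2, roll3 only 1 to 3 are there at a start; the rules pass over those that are not, and their reading is None.
At some moment in a run one of loaf1, loaf2, roll1, roll2, roll3 may be knocked a few centimetres aside while the robot is not near it.
It also fails if it takes over 210 s, if anything falls off the work surface, if the arm or the gripper's body presses on something with over 40 N, if the wrist force passes 120 N, or if a joint passes its speed limit or range.

### The arm

A 6-joint arm with a two-finger parallel gripper is mounted at the origin on the work surface. World frame = base frame: x ahead of the robot, y to its left, z up, the work surface at z = 0. Lengths are in mm, angles in rad, forces in N, time in s.
With the tool pointing down it reaches from about 275 to 750 mm from the base axis. Payload 10.2 kg.
Tool frame: the origin (TCP) lies midway between the tips of the shut fingers; the grasp point (between the pads) lies 19 mm behind it (ctrl.pinch_z is the distance from the TCP to the grasp point, in mm); x points along the fingers, z is the direction in which the jaws open and shut, and the axes are right-handed (so a half turn about x gives the same grasp; the last joint's range is limited). The gripper opens to 85 mm and grips with 20 to 120 N. Pads are 22 mm wide; open, the fingers measure 114 mm over their backs; the gripper's body (76 mm by 85 mm) begins 54 mm behind the grasp point. The pads swing forward as they close: fully open they stand 13 mm farther back than shut.
Start: joints at [1.055, 0.313, 1.498, -0, 1.331, -0.223], TCP at [151.546, 502.658, 231.294] pointing down, gripper open.
Joint ranges: [-2.94, 2.94], [-0.97, 2.17], [0.19, 2.56], [-1.23, 4.37], [0.02, 3.11], [-2.88, 2.88]. Speed limits (rad/s): [2.39, 2.39, 3.01, 3.14, 3.14, 3.14].

### API

Orientations are given as a unit quaternion [w, x, y, z].
In Python, from rig import ctrl, capture, workorder, nets gives the robot as it stands. The module is installed in compiled form; this text tells all that it offers.
- The arm moves only by the tool send_rows, never from a script. Its argument "rows" is text: rows parted by semicolons, each of 5 numbers parted by spaces: the opening, from 0 (shut) to 1 (fully open), then the shift along the tool's x, y, z in cm, then the turn about the tool's x in units of 5 degrees (1.0 is 5 degrees). In form: grip x y z yaw; .... A call has 1 to 12 rows; each row is the pose to reach, as a shift and turn from the pose commanded when the call began, along the tool's axes at that moment; what a row does not reach only later rows make up. A row lasts 1/10 s, in which the tool goes at most 50 mm and 8.59 degrees, less where a joint would pass 70% of its speed; a pose out of reach is approached as far as the arm can. A call with a gripper value outside its range is refused whole. The fingers move at their own pace and stop on an object; "grip_force" is the grip in N (left out, the last holds). Time passes only in rows, so rows that repeat a pose let the fingers close. It gives the time, the measured TCP pose, the force and the opening at its end, in the units of the state.
- ctrl.sense(): the state, without advancing time (a new reading comes with each control period).
- capture(name): name is "scene" or "top" or "wrist"; returns a dict with "pixels" (480x640x3 uint8, red, green, blue), "intrinsics" (3x3 intrinsics, pixels), "view" (4x4, takes a point from world to camera coordinates); the wrist camera has in their place "mount" (4x4, takes a point from camera to tool coordinates, whose origin is the TCP and whose axes are the tool frame's). Camera axes: x right, y down, z forward; pixel columns grow to the right and rows downward; lengths in mm; the calibration is good to about 2 mm. A picture is of the moment at which its call begins: read the wrist's pose just before it. There is no depth.
- workorder.finish_job(): hands the job in, once; it reports no verdict.
Trained networks look in a picture, given as the dict that the camera call returned (one of the last four; its "shot" number tells which), for a name from the list of things; names that differ only in an ending like _2 or _b are one class to them, and where a whole thing is asked for, a point or a joint stands for the part that bears it (a point fixed in the world has none). Each returns a list of dicts, best first, with "confidence" (0 to 1); they miss things now and then, are a little off and sometimes report something else, mostly with a low value. They report only what shows in the picture. A call takes as long as a camera call.
- nets.boxes_of(picture, target): "location" ([x, y, z] in mm, in world coordinates, good to about 4 mm: the middle of the surface that is visible of it).
- nets.spot_point(picture, target): "location" ([x, y, z] in mm, in world coordinates, good to about 4 mm: a listed point, or the origin of a listed thing).
The state is a dict: "time_s": time; "joints": joint angles; "dq": joint speeds; "tau": joint torques, N m; "eef_pos": TCP position; "ee_rot": TCP orientation; "force": force on the tool from outside, world axes, zero at the start; "wrist_torque": the same for the moment, N m; "grip_width": opening from 0.0 (shut) to 1.0 (fully open).
Only numpy, scipy, OpenCV 4.12 (cv2) and the standard library are available. Lean on these libraries where they do the work, as an engineer would, in place of code of your own. Each camera call takes 0.05 s, during which the arm holds its last target.

## Working session

There is one attempt and no reset: what is moved stays moved. The work goes in short steps, Python scripts to look and compute and a tool call to move; the robot and the scene stay as the last step left them, time stands still between calls to the robot, and variables do not carry over. Pictures are saved under pics/ and viewed, and the job is handed in when it is done.

Besides the shell and the picture viewer there is one more tool, called after "Emit:" as name(argument=value, ...) on one line, values as JSON. send_rows: Moves the arm, as the interface text tells. Its arguments: {"type":"object","properties":{"rows":{"type":"string"},"grip_force":{"type":"number"}},"required":["rows"]}

```bash
ls; mkdir -p pics; cat > h.py <<'E'
import numpy as np, cv2
from rig import ctrl, capture, workorder, nets
def save(p,n): cv2.imwrite('pics/'+n+'.png',cv2.cvtColor(p['pixels'],cv2.COLOR_RGB2BGR))
E
python3 - <<'E'
from h import *
s=ctrl.sense(); print({k:np.round(v,3).tolist() for k,v in s.items()}, ctrl.pinch_z)
for n in ['scene','top']:
    p=capture(n); save(p,n+'0'); print(n,np.round(p['view'],3).tolist(),np.round(p['intrinsics'],1).tolist())
    for t in ['bin','cover_knob','bay','divider','loaf1','roll1','mug','jam_jar','sugar_bowl','creamer','salt_mill','pepper_mill','teaspoon']:
        print(t,[(round(d['confidence'],2),np.round(d['location']).tolist()) for d in nets.spot_point(p,t)][:5])
E
```

```text
pics
{'time_s': 0.0, 'joints': [1.055, 0.313, 1.498, 0.0, 1.331, -0.223], 'dq': [0.0, -0.0, -0.0, -0.0, -0.0, -0.0], 'tau': [0.001, -41.228, -25.974, -0.0, 0.004, -0.0], 'eef_pos': [151.407, 502.418, 230.727], 'ee_rot': [0.567, -0.422, 0.568, 0.422], 'force': [0.341, 0.348, 0.622], 'wrist_torque': [0.027, 0.005, -0.025], 'grip_width': 1.001} 18.700000000000003
scene [[0.856, 0.516, 0.016, -447.575], [0.302, -0.475, -0.827, -114.244], [-0.419, 0.712, -0.563, 1390.469], [0.0, 0.0, 0.0, 1.0]] [[546.7, 0.0, 324.0], [0.0, 546.7, 236.8], [0.0, 0.0, 1.0]]
bin [(0.26, [455.0, -82.0, 0.0])]
cover_knob [(0.87, [424.0, 165.0, 88.0]), (0.4, [468.0, -235.0, 0.0]), (0.2, [715.0, -256.0, 2.0])]
bay []
divider [(0.9, [620.0, -98.0, -4.0])]
loaf1 [(0.79, [512.0, -422.0, 2.0]), (0.71, [494.0, -327.0, 1.0])]
roll1 [(0.87, [464.0, -159.0, 2.0]), (0.69, [452.0, -79.0, 1.0]), (0.64, [468.0, -239.0, -1.0]), (0.59, [400.0, 15.0, 3.0])]
mug [(0.89, [708.0, -355.0, 1.0])]
jam_jar [(0.93, [784.0, -33.0, 1.0]), (0.55, [464.0, -155.0, -1.0])]
sugar_bowl [(0.72, [772.0, -155.0, -0.0]), (0.35, [514.0, -425.0, 0.0]
[... 399 characters left out ...]
 [(0.68, [424.0, 165.0, 80.0])]
bay []
divider [(0.94, [624.0, -98.0, -4.0])]
loaf1 [(0.98, [512.0, -420.0, -0.0]), (0.55, [501.0, -327.0, 1.0])]
roll1 [(0.87, [452.0, -77.0, -2.0]), (0.73, [472.0, -240.0, 3.0]), (0.55, [467.0, -156.0, -0.0])]
mug [(0.73, [709.0, -353.0, -1.0])]
jam_jar [(0.8, [783.0, -32.0, 0.0]), (0.29, [456.0, -76.0, -1.0])]
sugar_bowl [(0.72, [371.0, -320.0, -1.0]), (0.7, [774.0, -154.0, -1.0]), (0.7, [720.0, -255.0, 1.0]), (0.23, [620.0, -96.0, -2.0])]
creamer [(0.8, [719.0, -254.0, 0.0])]
salt_mill [(0.61, [425.0, 161.0, 83.0]), (0.56, [396.0, 17.0, 0.0]), (0.28, [501.0, -328.0, 2.0])]
pepper_mill [(0.63, [628.0, -448.0, -2.0])]
teaspoon [(0.96, [372.0, -322.0, -1.0])]
```

View pics/scene0.png

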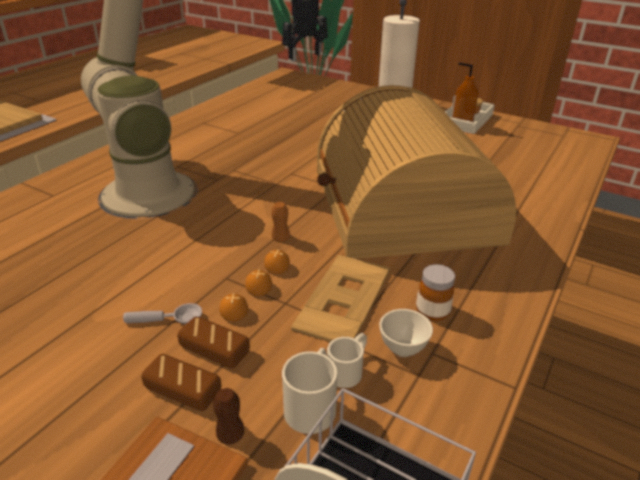

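View pics/top0.png

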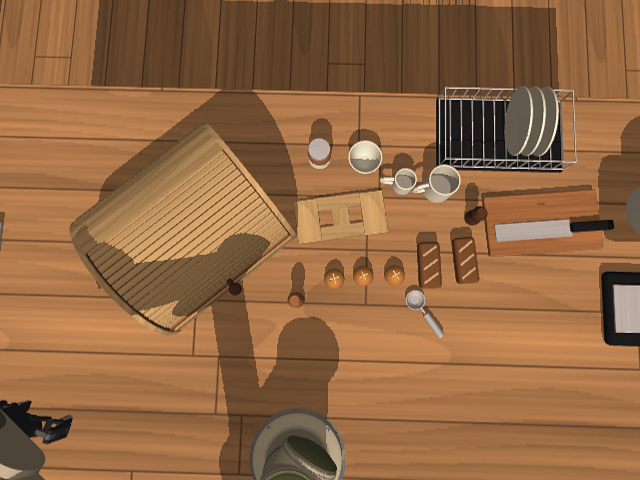

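```bash
python3 - <<'E'
import cv2
a=cv2.imread('pics/top0.png')[110:350,55:315]; cv2.imwrite('pics/t0c.png',cv2.resize(a,None,fx=2.4,fy=2.4,interpolation=cv2.INTER_CUBIC))
a=cv2.imread('pics/scene0.png')[70:270,300:540]; cv2.imwrite('pics/s0c.png',cv2.resize(a,None,fx=3,fy=3,interpolation=cv2.INTER_CUBIC))
E
```

```text
(no output)
```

View pics/t0c.png

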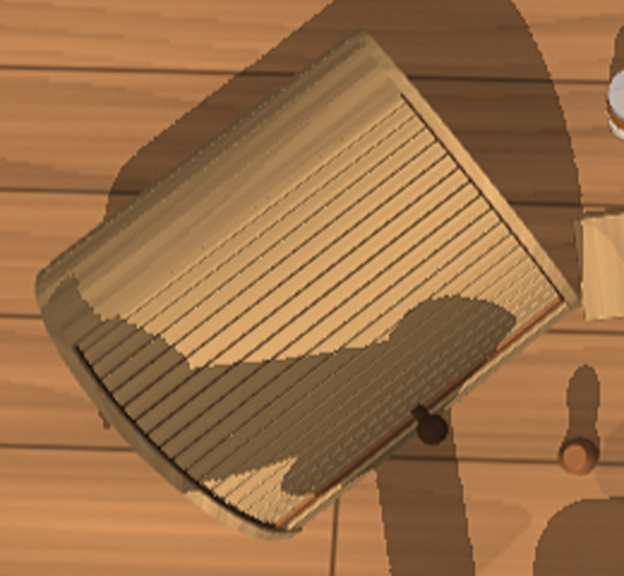

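View pics/s0c.png

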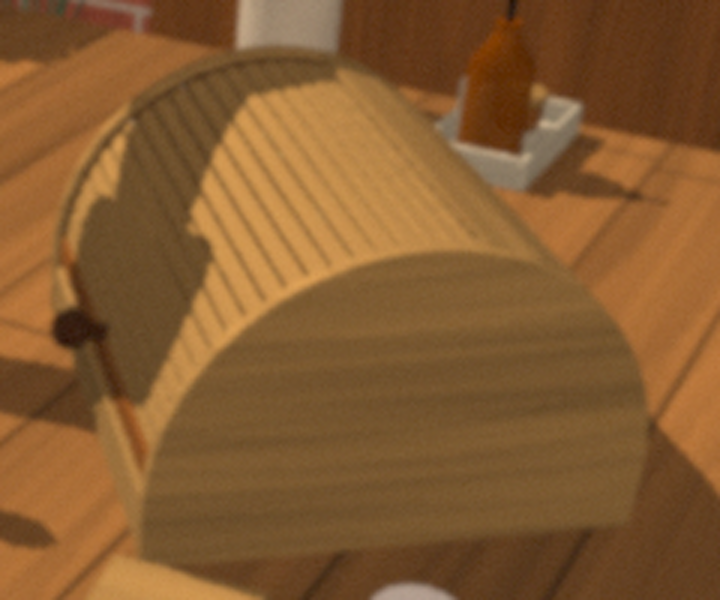

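```bash
cat >> h.py <<'E'
V={'scene':None}
def cams():
    return {n:capture(n) for n in ['scene','top']}
def proj(p,X):
    X=np.atleast_2d(X); c=X@p['view'][:3,:3].T+p['view'][:3,3]; u=c@p['intrinsics'].T; return u[:,:2]/u[:,2:]
def ray(p,uv,z):
    R=p['view'][:3,:3];t=p['view'][:3,3]; C=-R.T@t
    d=R.T@np.linalg.solve(p['intrinsics'],[uv[0],uv[1],1.]); return C+d*(z-C[2])/d[2]
def B2W(b,P):
    x,y,a=b[:3]; P=np.atleast_2d(P); c,s=np.cos(a),np.sin(a)
    return np.c_[x+c*P[:,0]-s*P[:,1],y+s*P[:,0]+c*P[:,1],P[:,2]]
def knob(q): return [-206*np.cos(q+.157),0,50+206*np.sin(q+.157)]
E
python3 - <<'E'
from h import *
from scipy.optimize import least_squares
C=cams()
def tp(u,v): return [55+u/2.4,110+v/2.4]
def sp(u,v): return [300+u/3,70+v/3]
def f(b):
    r=[]
    r.append(proj(C['scene'],B2W(b,[[-186,-202,0]]))[0]-sp(142,563))
    r.append(proj(C['scene'],B2W(b,[[186,-202,0]]))[0]-sp(630,522))
    r.append(proj(C['scene'],B2W(b,[knob(b[3])]))[0]-sp(74,328))
    r.append(proj(C['top'],B2W(b,[knob(b[3])]))[0]-tp(433,428))
    # top: apex line of right panel outer (approx) front right corner
    r.append(proj(C['top'],B2W(b,[[-186,-202,50]]))[0]-tp(577,303))
    return np.concatenate(r)
s=least_squares(f,[600,250,.6,.1]); print(s.x,np.round(s.fun,1))
b=s.x; np.save('bin.npy',b); print('knob',B2W(b,[knob(b[3])]),'C top',-C['top']['view'][:3,:3].T@C['top']['view'][:3,3])
for n in C:
    im=cv2.cvtColor(C[n]['pixels'],cv2.COLOR_RGB2BGR)
    th=np.linspace(0,np.pi,40)
    for y in(-202,202):
        P=[[-186,y,0]]+[[-186*np.cos(t),y,50+186*np.sin(t)] for t in th]+[[186,y,0]]
        cv2.polylines(im,[np.int32(proj(C[n],B2W(b,P)))],True,(255,0,0) if y<0 else (0,255,0),1)
    cv2.imwrite(f'pics/fit_{n}.png',cv2.resize(im[100:400,50:450] if n=='top' else im[60:300,250:570],None,fx=2,fy=2))
E
```

```text
[5.75862241e+02 2.96676494e+02 7.01770863e-01 2.24688363e-03] [-1.4  0.3 -0.6  0.3 -1.1  0.3 -1.4 -0.5 -0.6 -2.4]
knob [[420.53060702 165.37154001  82.66638088]] C top [ 396.46482619  -71.34032537 1248.16807233]
```

View pics/fit_top.png

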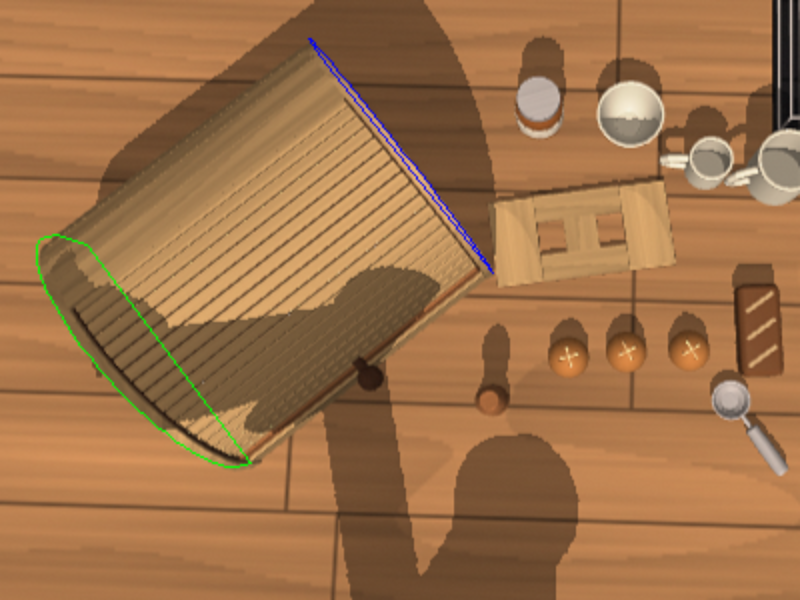

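View pics/fit_scene.png

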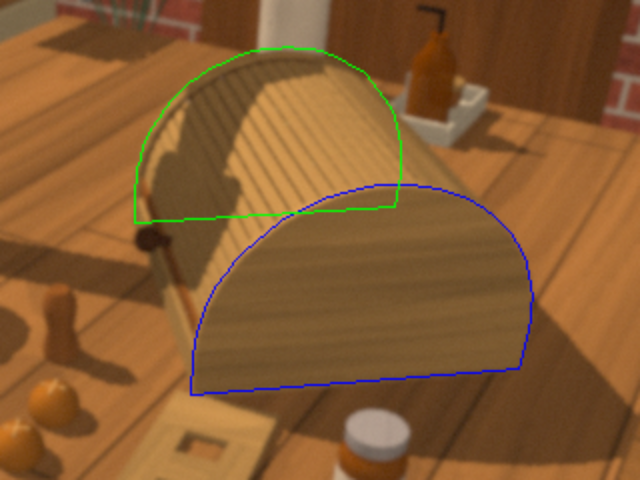

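```bash
cat >> h.py <<'E'
from scipy.spatial.transform import Rotation as Ro
def Rt(s=None):
    s=s or ctrl.sense(); q=s['ee_rot']; return Ro.from_quat([q[1],q[2],q[3],q[0]]).as_matrix()
def plan(target,jaw):
    """target tcp world; jaw angle of jaw axis (mod pi) in world -> shifts cm, yaw units"""
    s=ctrl.sense(); R=Rt(s); d=R.T@(np.array(target)-s['eef_pos'])/10
    a=np.arctan2(R[1,2],R[0,2]); dy=(jaw-a+np.pi/2)%np.pi-np.pi/2
    # tool x is down: positive turn about x reduces world yaw
    print('pos',np.round(s['eef_pos'],1).tolist(),'jaw',round(a,3),'force',np.round(s['force'],1).tolist(),'grip',round(s['grip_width'],3),'t',s['time_s'],'j6',round(s['joints'][5],2))
    print('shift cm',np.round(d,2).tolist(),'yaw units',round(-np.degrees(dy)/5,2), 'or',round(-np.degrees(dy-np.sign(dy)*np.pi)/5,2))
BIN=np.load('bin.npy')
def w(*p): return B2W(BIN,[p])[0]
JY=BIN[2]+np.pi/2
E
python3 - <<'E'
from h import *
print(np.round(Rt(),3).tolist())
k=np.array(knob(BIN[3])); print(k)
plan(w(k[0]-4,0,k[2]-8+70),JY)
plan(w(k[0]-4,0,k[2]-8),JY)
E
```

```text
[[0.0, -0.957, 0.289], [-0.0, 0.289, 0.957], [-1.0, -0.0, -0.0]]
[-203.39347964    0.           82.66638088]
pos [151.6, 502.7, 231.3] jaw 1.278 force [-0.0, 0.4, -0.2] grip 1.0 t 1.5 j6 -0.22
shift cm [8.66, -35.27, -24.86] yaw units -11.4 or 24.6
pos [151.6, 502.7, 231.3] jaw 1.278 force [-0.0, 0.4, -0.2] grip 1.0 t 1.5 j6 -0.22
shift cm [15.66, -35.27, -24.86] yaw units -11.4 or 24.6
```

Emit:
send_rows(rows="1 0 -35.3 -24.9 -11.4;1 0 -35.3 -24.9 -11.4;1 0 -35.3 -24.9 -11.4;1 0 -35.3 -24.9 -11.4;1 0 -35.3 -24.9 -11.4;1 0 -35.3 -24.9 -11.4;1 0 -35.3 -24.9 -11.4;1 0 -35.3 -24.9 -11.4;1 0 -35.3 -24.9 -11.4;1 0 -35.3 -24.9 -11.4;1 4 -35.3 -24.9 -11.4;1 4 -35.3 -24.9 -11.4")

```text
time_s: 2.7
eef_pos: [416.0, 161.4, 188.0]
ee_rot: [0.297, -0.639, 0.3, 0.643]
force: [-0.8, -0.9, -0.1]
grip_width: 0.997
```

```bash
python3 - <<'E'
from h import *
p=capture('wrist'); save(p,'w1'); 
k=np.array(knob(BIN[3])); 
plan(w(k[0]-4,0,k[2]-8),JY)
s=ctrl.sense();R=Rt(s);
M=p['mount']; print(np.round(M,2).tolist(), p['intrinsics'].tolist())
for d in nets.spot_point(p,'cover_knob'): print(d)
K=w(*k); c=np.linalg.inv(M)@np.r_[R.T@(K-s['eef_pos']),1]; u=p['intrinsics']@c[:3]; print(K,u[:2]/u[2])
E
```

```text
pos [416.7, 162.2, 190.4] jaw 2.272 force [-0.1, 0.2, 0.3] grip 0.997 t 2.75 j6 -2.16
shift cm [11.57, -0.14, -0.03] yaw units -0.0 or 36.0
[[-0.0, -0.31, 0.95, -142.65], [0.0, -0.95, -0.31, 78.3], [1.0, 0.0, 0.0, -0.9], [0.0, 0.0, 0.0, 1.0]] [[347.77464141970944, 0.0, 324.0201939730446], [0.0, 347.77464141970944, 248.13147094469153], [0.0, 0.0, 1.0]]
{'location': [420.6, 165.2, 88.0], 'confidence': 0.74}
[420.53060702 165.37154001  82.66638088] [324.30591586 251.18005505]
```

View pics/w1.png

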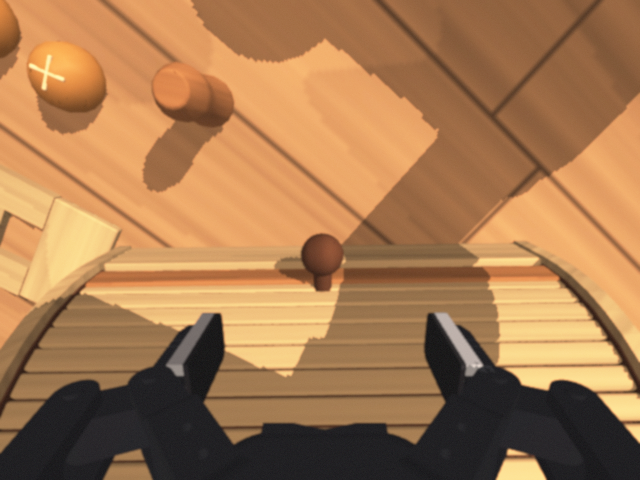

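Emit:
send_rows(rows="1 5 0 0 0;1 9 0 0 0;1 11.5 0 0 0;1 11.5 0 0 0;0 11.5 0 0 0;0 11.5 0 0 0;0 11.5 0 0 0;0 11.5 0 0 0;0 11.5 0 0 0;0 11.5 0 0 0", grip_force=25)

```text
time_s: 3.8
eef_pos: [418.5, 162.0, 76.9]
ee_rot: [-0.298, 0.642, -0.297, -0.641]
force: [3.0, -4.2, 0.3]
grip_width: 0.353
```

```bash
python3 - <<'E'
from h import *
p=capture('wrist'); save(p,'w2'); p=capture('scene'); save(p,'s2'); k=np.array(knob(BIN[3]))
plan(w(k[0]-4,0,k[2]-8),JY)
# arc rows relative: q from 0 to 1.5
for q in np.linspace(0,1.5,16):
    d=np.array(knob(BIN[3]+q))-k; print(round(q,2),'x',round(-d[2]/10,2),'y',round(-d[0]/10,2))
E
```

```text
pos [418.5, 162.0, 76.8] jaw 2.273 force [2.5, -4.5, 1.8] grip 0.356 t 3.9 j6 -2.16
shift cm [0.22, 0.03, 0.13] yaw units 0.0 or -36.0
0.0 x -0.0 y -0.0
0.1 x -2.01 y -0.43
0.2 x -3.98 y -1.05
0.3 x -5.86 y -1.87
0.4 x -7.66 y -2.88
0.5 x -9.35 y -4.06
0.6 x -10.91 y -5.4
0.7 x -12.33 y -6.89
0.8 x -13.6 y -8.51
0.9 x -14.7 y -10.26
1.0 x -15.61 y -12.1
1.1 x -16.34 y -14.02
1.2 x -16.87 y -16.01
1.3 x -17.21 y -18.05
1.4 x -17.33 y -20.1
1.5 x -17.25 y -22.16
```

View pics/w2.png

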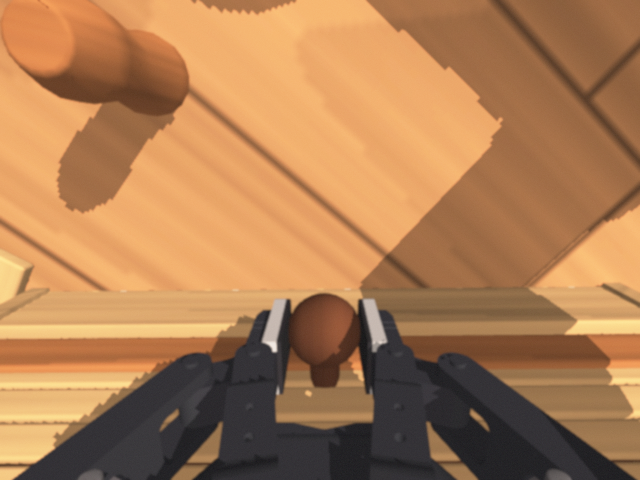

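Emit:
send_rows(rows="0 -1 -0.2 0 0;0 -2 -0.4 0 0;0 -3 -0.7 0 0;0 -4 -1.05 0 0;0 -5 -1.5 0 0;0 -5.9 -1.9 0 0;0 -6.8 -2.4 0 0;0 -7.7 -2.9 0 0;0 -8.5 -3.5 0 0;0 -9.35 -4.1 0 0;0 -10.9 -5.4 0 0;0 -10.9 -5.4 0 0", grip_force=35)

```text
time_s: 5.1
eef_pos: [460.1, 197.9, 186.6]
ee_rot: [-0.298, 0.642, -0.297, -0.641]
force: [2.6, -2.0, 0.6]
grip_width: 0.346
```

```bash
python3 - <<'E'
from h import *
p=capture('scene'); save(p,'s3'); k=np.array(knob(BIN[3]+.6))
plan(w(k[0]-4,0,k[2]-8),JY)
for q in np.linspace(.6,1.5,13):
    d=np.array(knob(BIN[3]+q))-k; print(round(q,2),'x',round(-d[2]/10,2),'y',round(-d[0]/10,2))
E
```

```text
pos [459.5, 197.4, 185.8] jaw 2.273 force [3.5, -2.5, -0.1] grip 0.352 t 5.15 j6 -2.1
shift cm [0.2, 0.05, 0.07] yaw units 0.01 or -35.99
0.6 x -0.0 y -0.0
0.68 x -1.08 y -1.1
0.75 x -2.07 y -2.29
0.82 x -2.98 y -3.54
0.9 x -3.78 y -4.86
0.98 x -4.49 y -6.23
1.05 x -5.09 y -7.66
1.12 x -5.58 y -9.12
1.2 x -5.96 y -10.62
1.27 x -6.23 y -12.14
1.35 x -6.38 y -13.68
1.42 x -6.42 y -15.22
1.5 x -6.34 y -16.76
```

View pics/s3.png

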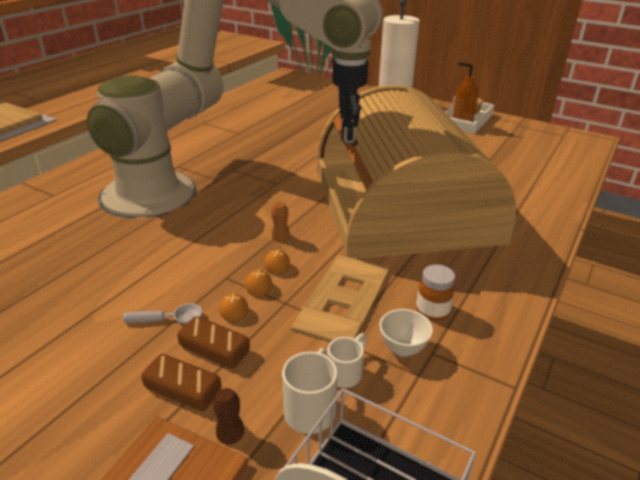

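Cover is opening with the knob held at about (350,140). Continue.

Emit:
send_rows(rows="0 -1.1 -1.1 0 0;0 -2.1 -2.3 0 0;0 -3 -3.5 0 0;0 -3.8 -4.9 0 0;0 -4.5 -6.2 0 0;0 -5.1 -7.7 0 0;0 -5.6 -9.1 0 0;0 -6 -10.6 0 0;0 -6.2 -12.1 0 0;0 -6.4 -13.7 0 0;0 -6.4 -15.2 0 0;0 -6.3 -16.6 0 0")

```text
time_s: 6.35
eef_pos: [585.5, 304.7, 247.7]
ee_rot: [0.297, -0.641, 0.298, 0.642]
force: [-0.2, -1.0, 0.7]
grip_width: 0.001
```

```bash
python3 - <<'E'
from h import *
p=capture('scene'); save(p,'s4'); k=np.array(knob(BIN[3]+1.49))
plan(w(k[0]-4,0,k[2]-8),JY)
E
```

```text
pos [586.3, 305.5, 246.9] jaw 2.273 force [1.2, 1.5, 0.0] grip -0.001 t 6.4 j6 -1.97
shift cm [-0.04, 0.15, 0.0] yaw units 0.01 or -35.99
```

View pics/s4.png

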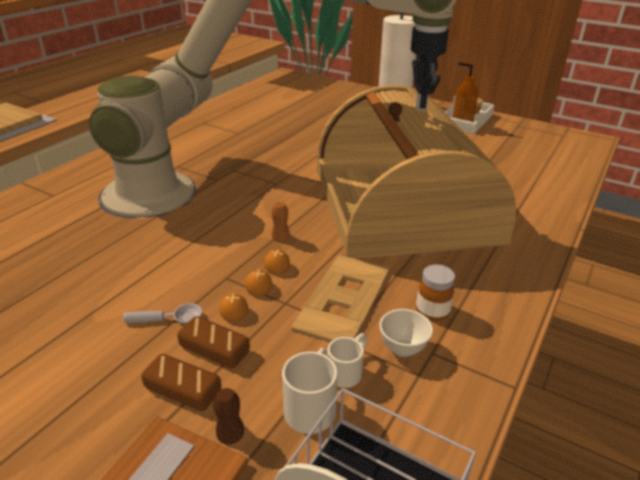

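```bash
python3 - <<'E'
from h import *
a=cv2.imread('pics/s4.png')[80:180,330:470]; cv2.imwrite('pics/s4c.png',cv2.resize(a,None,fx=5,fy=5,interpolation=cv2.INTER_CUBIC))
p=capture('scene')
for q in np.arange(1.0,1.55,.05): print(round(q,2),proj(p,[w(*knob(q))]).round(1).tolist())
print([(d['confidence'],np.round(d['location'])) for d in nets.spot_point(p,'cover_knob')])
for q in [1.2,1.3,1.4]:print(w(*knob(q)))
E
```

```text
1.0 [[378.3, 114.1]]
1.05 [[382.6, 112.3]]
1.1 [[386.9, 110.6]]
1.15 [[391.4, 109.1]]
1.2 [[395.8, 107.9]]
1.25 [[400.3, 106.8]]
1.3 [[404.8, 106.0]]
1.35 [[409.3, 105.4]]
1.4 [[413.8, 105.1]]
1.45 [[418.3, 104.9]]
1.5 [[422.7, 105.0]]
[(0.59, array([542., 264., 252.]))]
[542.48297626 268.46032989 251.30989232]
[557.9981628  281.57562904 254.66762953]
[573.69184131 294.84181105 255.98039543]
```

View pics/s4c.png

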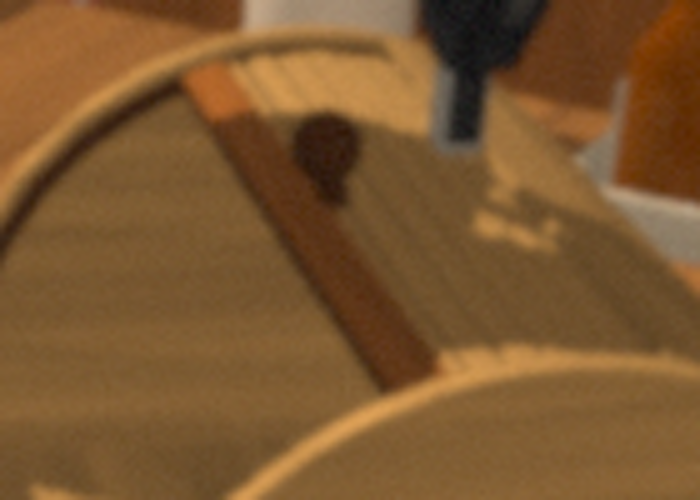

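Emit:
send_rows(rows="0 -4 0 0 0;0 -4 4.5 0 0;0 -4 9 0 0;0 -4 9 0 0;0 0 9 0 0;0 0 9 0 0;0 0 8 0 0;0 -0.2 6 0 0;0 -0.4 4.5 0 0;0 -0.5 3.5 0 0;0 -0.5 2.8 0 0;0 -0.5 2.3 0 0")

```text
time_s: 7.7
eef_pos: [568.0, 289.5, 254.0]
ee_rot: [0.297, -0.641, 0.298, 0.642]
force: [-17.4, -13.4, 9.0]
grip_width: -0.001
```

```bash
python3 - <<'E'
from h import *
p=capture('scene'); save(p,'s5'); 
k=knob(1.5)
plan(w(k[0]-27,0,k[2]-5),JY)
a=cv2.imread('pics/s5.png')[60:180,330:470]; cv2.imwrite('pics/s5c.png',cv2.resize(a,None,fx=5,fy=5,interpolation=cv2.INTER_CUBIC))
E
```

```text
pos [567.7, 289.3, 254.0] jaw 2.273 force [-7.0, -4.5, 5.7] grip 0.001 t 7.75 j6 -1.98
shift cm [0.38, -0.18, 0.03] yaw units 0.0 or -36.0
```

View pics/s5c.png

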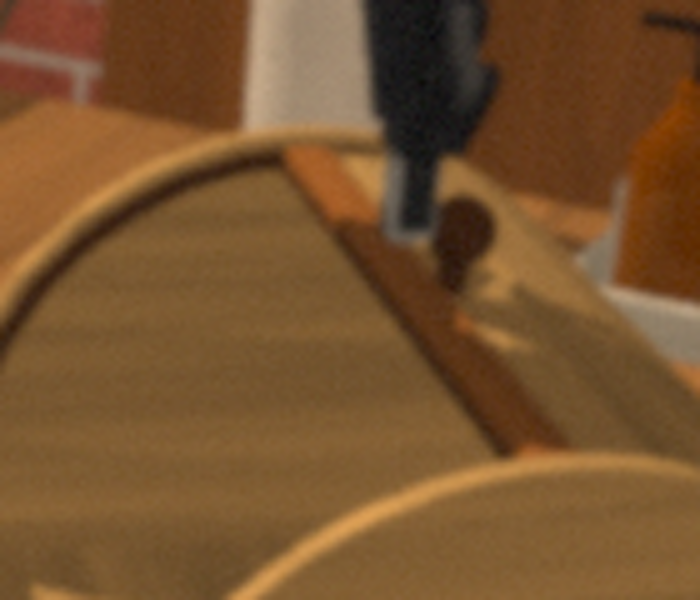

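Emit:
send_rows(rows="0 -1 3 0 0;0.9 -3 8 0 0;0.9 -3 12 0 0")

```text
time_s: 8.05
eef_pos: [475.8, 211.3, 285.4]
ee_rot: [-0.298, 0.643, -0.297, -0.64]
force: [1.3, -1.5, 0.5]
grip_width: 0.33
```

```bash
cat >> h.py <<'E'
def fits(p,lo,hi,ztop,amin,amax,roi=None):
    hsv=cv2.cvtColor(p['pixels'],cv2.COLOR_RGB2HSV); m=cv2.inRange(hsv,np.array(lo),np.array(hi))
    m=cv2.morphologyEx(m,cv2.MORPH_CLOSE,np.ones((5,5)))
    if roi is not None: mm=np.zeros_like(m); mm[roi[1]:roi[3],roi[0]:roi[2]]=1; m=m*mm
    out=[]
    for c in cv2.findContours(m,cv2.RETR_EXTERNAL,cv2.CHAIN_APPROX_NONE)[0]:
        if not amin<cv2.contourArea(c)<amax: continue
        W=np.array([ray(p,q,ztop)[:2] for q in c[:,0]],np.float32)
        r=cv2.minAreaRect(W); bx=cv2.boxPoints(r); e=bx[1]-bx[0]; f=bx[2]-bx[1]
        l=e if np.hypot(*e)>np.hypot(*f) else f
        out.append((np.round(r[0],1).tolist(),np.round(sorted(r[1]),1).tolist(),round(float(np.arctan2(l[1],l[0])%np.pi),3),cv2.boundingRect(c)))
    return out
E
python3 - <<'E'
from h import *
p=capture('top'); save(p,'t6')
hsv=cv2.cvtColor(p['pixels'],cv2.COLOR_RGB2HSV)
for u,v in [(422,265),(428,280),(460,255),(473,275),(440,265),(334,283),(321,215)]: print((u,v),hsv[v,u])
for x in fits(p,(0,100,20),(20,255,125),36,300,3000,(400,220,495,300)): print(x)
for n in ['loaf1','roll1','divider']:
    print(n,[(round(d['confidence'],2),np.round(d['location']).tolist()) for d in nets.spot_point(p,n)][:5])
plan([500,-327,150],np.pi/2)
E
```

```text
(422, 265) [ 12 163 122]
(428, 280) [ 16 114 223]
(460, 255) [ 12 162 131]
(473, 275) [ 11 163 128]
(440, 265) [ 12 161 108]
(334, 283) [ 14 174 224]
(321, 215) [ 14 146 185]
([519.2, -368.5], [158.5, 254.8], 1.829, (400, 220, 90, 77))
loaf1 [(0.8, [501.0, -330.0, -1.0]), (0.65, [512.0, -425.0, 0.0])]
roll1 [(0.9, [464.0, -158.0, -1.0]), (0.83, [453.0, -76.0, 3.0]), (0.71, [504.0, 229.0, 7.0])]
divider [(0.62, [621.0, -95.0, 0.0])]
pos [476.5, 211.8, 284.3] jaw 2.272 force [-0.5, -0.2, -0.3] grip 0.678 t 8.25 j6 -2.08
shift cm [13.41, 32.99, -42.68] yaw units 8.04 or -27.96
```

View pics/t6.png

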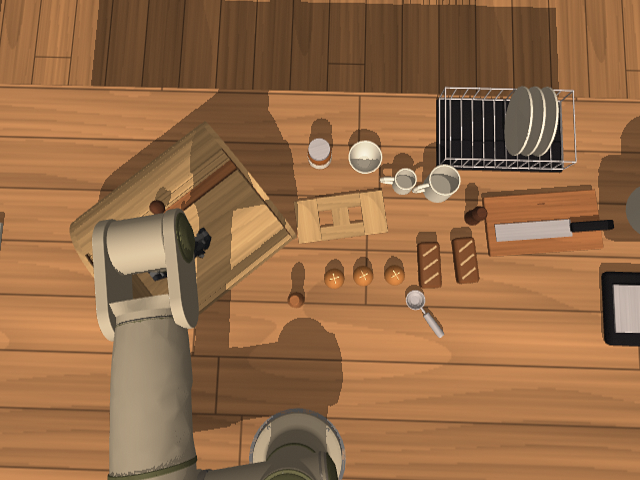

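Emit:
send_rows(rows="1 2 33 -42.7 8;1 4 33 -42.7 8;1 6 33 -42.7 8;1 8 33 -42.7 8;1 8 33 -42.7 8;1 8 33 -42.7 8;1 8 33 -42.7 8;1 8 33 -42.7 8;1 8 33 -42.7 8;1 10 33 -42.7 8;1 13 33 -42.7 8;1 13 33 -42.7 8")

```text
time_s: 9.45
eef_pos: [499.7, -329.6, 149.3]
ee_rot: [0.5, -0.499, 0.5, 0.502]
force: [0.3, 0.4, -0.1]
grip_width: 0.998
```

```bash
cat >> h.py <<'E'
def wview(p,s=None):
    "give the wrist picture a view matrix"
    s=s or ctrl.sense(); T=np.eye(4); T[:3,:3]=Rt(s); T[:3,3]=s['eef_pos']; p=dict(p); p['view']=np.linalg.inv(T@p['mount']); return p
def wrist(name):
    s=ctrl.sense(); p=capture('wrist'); save(p,name); return p,wview(p,s)
def cornerfit(p,uv,z):
    W=np.array([ray(p,q,z)[:2] for q in uv]); return W.mean(0),W
E
python3 - <<'E'
from h import *
p,v=wrist('w7')
for n in ['loaf1']:
    print(n,[(round(d['confidence'],2),np.round(d['location']).tolist()) for d in nets.spot_point(p,n)][:5])
plan([500,-327,22],np.pi/2)
E
```

```text
loaf1 [(0.65, [495.0, -330.0, 1.0]), (0.6, [510.0, -422.0, -3.0])]
pos [500.1, -327.6, 150.9] jaw 1.573 force [1.3, -0.0, -0.0] grip 1.001 t 9.55 j6 -2.35
shift cm [12.89, -0.03, 0.03] yaw units 0.03 or -35.97
```

View pics/w7.png

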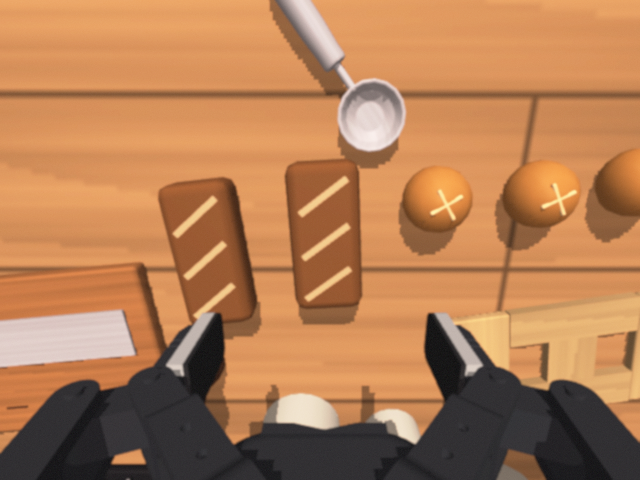

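```bash
python3 - <<'E'
from h import *
p,v=wrist('w7b')
c,W=cornerfit(v,[(287,163),(357,160),(360,303),(299,306)],36); print(c,W.round(),)
e=(W[0]+W[1]-W[2]-W[3])/2;f=(W[1]+W[2]-W[0]-W[3])/2; print(np.hypot(*e),np.hypot(*f),np.arctan2(-e[1],-e[0]))
c,W=cornerfit(v,[(160,188),(234,179),(255,318)],36); print(W.round()); e=W[1]-W[2]; print(np.arctan2(-e[1],-e[0]),(W[0]+W[2])/2)
for x in fits(v,(0,120,20),(16,255,150),36,3000,40000,(120,130,380,330)): print(x)
hsv=cv2.cvtColor(p['pixels'],cv2.COLOR_RGB2HSV)
for q in [(310,190),(330,260),(190,200),(355,300),(270,200)]: print(hsv[q[1],q[0]])
E
```

```text
[ 496.66129702 -325.65862642] [[ 441. -354.]
 [ 438. -304.]
 [ 552. -297.]
 [ 555. -348.]]
114.31307269315054 50.31664076528691 0.05504640795059058
[[ 459. -448.]
 [ 452. -393.]
 [ 566. -384.]]
0.07687156299722059 [ 512.52169353 -416.12076109]
([500.8, -354.0], [148.5, 151.7], 1.726, (173, 133, 207, 197))
[ 11 166 158]
[ 12 173 153]
[ 12 170 156]
[ 12 171 121]
[ 14 145 225]
```

```bash
python3 - <<'E'
from h import *
plan([498,-327,10],np.pi/2+.055)
E
```

```text
pos [500.7, -326.7, 152.9] jaw 1.575 force [1.0, 1.6, 0.4] grip 1.0 t 9.6 j6 -2.35
shift cm [14.29, 0.27, -0.04] yaw units -0.59 or 35.41
```

Emit:
send_rows(rows="1 5 0.3 0 -0.6;1 10 0.3 0 -0.6;1 14.2 0.3 0 -0.6;1 14.2 0.3 0 -0.6;0 14.2 0.3 0 -0.6;0 14.2 0.3 0 -0.6;0 14.2 0.3 0 -0.6;0 14.2 0.3 0 -0.6;0 14.2 0.3 0 -0.6;0 10 0.3 0 -0.6;0 5 0.3 0 -0.6;0 0 0.3 0 -0.6", grip_force=40)

```text
time_s: 10.8
eef_pos: [497.3, -326.8, 157.2]
ee_rot: [-0.486, 0.515, -0.486, -0.513]
force: [0.0, -1.9, -2.4]
grip_width: 0.644
```

```bash
python3 - <<'E'
from h import *
p,v=wrist('w8')
plan(w(-90,60,140),JY)
plan(w(-90,60,20),JY)
E
```

```text
pos [499.9, -329.1, 166.6] jaw 1.628 force [1.9, -1.0, 7.3] grip 0.643 t 10.85 j6 -2.41
shift cm [1.91, -0.31, 61.46] yaw units -7.39 or 28.61
pos [499.9, -329.1, 166.6] jaw 1.628 force [1.9, -1.0, 7.3] grip 0.643 t 10.85 j6 -2.41
shift cm [13.9, -0.18, 61.61] yaw units -7.39 or 28.61
```

View pics/w8.png

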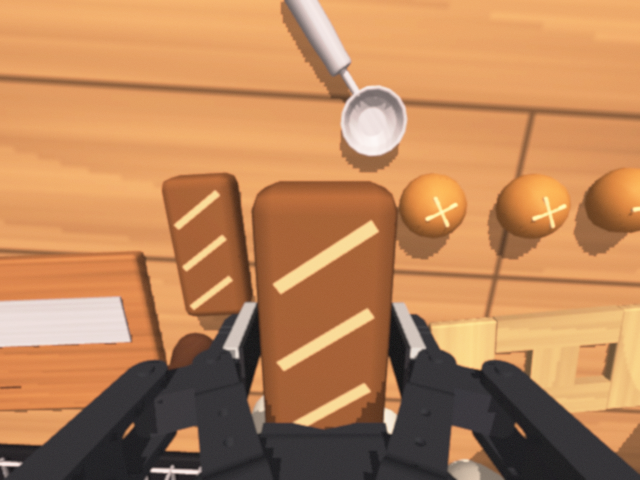

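Emit:
send_rows(rows="0 -5 0 5 -1;0 -6 0 61.5 -7.4;0 -6 0 61.5 -7.4;0 -6 0 61.5 -7.4;0 -6 0 61.5 -7.4;0 -6 0 61.5 -7.4;0 -6 0 61.5 -7.4;0 -6 0 61.5 -7.4;0 -6 0 61.5 -7.4;0 -6 0 61.5 -7.4;0 -6 0 61.5 -7.4;0 -6 0 61.5 -7.4")

```text
time_s: 12.05
eef_pos: [463.8, 259.2, 214.1]
ee_rot: [-0.298, 0.642, -0.297, -0.641]
force: [0.8, -0.3, -2.0]
grip_width: 0.644
```

```bash
python3 - <<'E'
from h import *
plan(w(-90,60,20),JY)
E
```

```text
pos [463.8, 259.2, 214.1] jaw 2.273 force [0.8, -0.3, -2.0] grip 0.644 t 12.05 j6 -1.98
shift cm [19.41, -1.92, 1.65] yaw units 0.01 or -35.99
```

Emit:
send_rows(rows="0 0 -1.9 1.7 0;0 4 -1.9 1.7 0;0 8 -1.9 1.7 0;0 12 -1.9 1.7 0;0 15.5 -1.9 1.7 0;0 18 -1.9 1.7 0;0 19.2 -1.9 1.7 0;0 19.2 -1.9 1.7 0;0 19.2 -1.9 1.7 0")

```text
time_s: 12.95
eef_pos: [468.6, 282.9, 22.3]
ee_rot: [-0.298, 0.642, -0.297, -0.641]
force: [-3.9, 1.3, 7.5]
grip_width: 0.644
```

```bash
python3 - <<'E'
from h import *
p=capture('scene'); save(p,'s9'); plan(w(-90,60,20),JY)
E
```

```text
pos [468.6, 282.9, 22.3] jaw 2.273 force [-3.3, 0.7, 7.6] grip 0.644 t 13.0 j6 -1.94
shift cm [0.23, -0.08, 0.13] yaw units 0.01 or -35.99
```

View pics/s9.png

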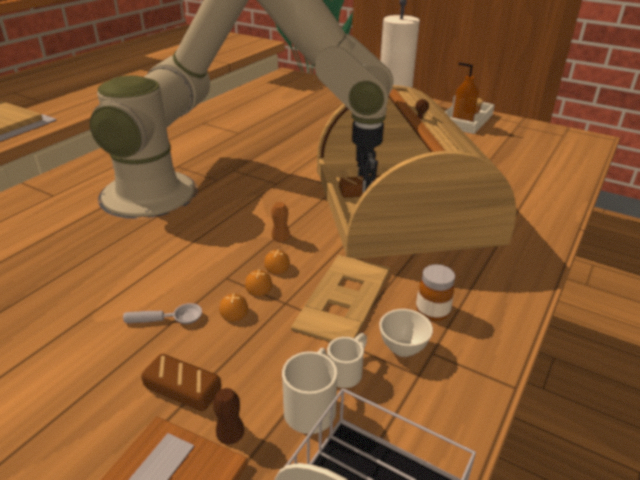

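Emit:
send_rows(rows="0.85 0 0 0 0;0.85 0 0 0 0;0.85 0 0 0 0;0.85 -2 0 0 0;0.85 -6 0 0 0;0.85 -11 0 0 0;0.85 -16 0 0 0;0.85 -21 0 0 0;0.85 -22 0 -5 0;0.85 -22 0 -10 2;1 -22 0 -15 4;1 -22 0 -20 6")

```text
time_s: 14.2
eef_pos: [597.4, 128.4, 240.3]
ee_rot: [-0.435, 0.558, -0.435, -0.557]
force: [0.4, 1.2, -0.2]
grip_width: 1.003
```

```bash
python3 - <<'E'
from h import *
p=capture('top'); save(p,'t10')
for n in ['loaf1','roll1','divider']:
    print(n,[(round(d['confidence'],2),np.round(d['location']).tolist()) for d in nets.spot_point(p,n)][:5])
plan([510,-420,150],np.pi/2+.077)
E
```

```text
loaf1 [(0.71, [513.0, -420.0, 3.0])]
roll1 [(0.85, [453.0, -76.0, -1.0]), (0.8, [471.0, -243.0, 2.0]), (0.56, [517.0, -421.0, -2.0]), (0.55, [464.0, -155.0, -2.0])]
divider [(0.65, [620.0, -98.0, 0.0]), (0.28, [785.0, -31.0, 1.0])]
pos [596.6, 129.4, 239.6] jaw 1.822 force [-0.6, 1.0, -0.9] grip 1.003 t 14.4 j6 -1.8
shift cm [8.96, 22.02, -51.07] yaw units 1.99 or -34.01
```

View pics/t10.png

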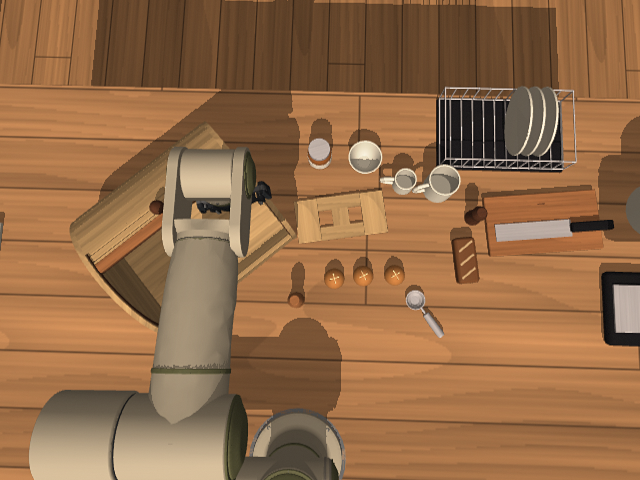

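Emit:
send_rows(rows="1 0 22 -51.1 2;1 0 22 -51.1 2;1 0 22 -51.1 2;1 0 22 -51.1 2;1 0 22 -51.1 2;1 0 22 -51.1 2;1 0 22 -51.1 2;1 0 22 -51.1 2;1 0 22 -51.1 2;1 4 22 -51.1 2;1 8 22 -51.1 2;1 9 22 -51.1 2")

```text
time_s: 15.6
eef_pos: [510.7, -420.6, 149.5]
ee_rot: [-0.48, 0.52, -0.48, -0.519]
force: [0.1, 0.0, -1.0]
grip_width: 1.001
```

```bash
python3 - <<'E'
from h import *
p,v=wrist('w11')
print([(round(d['confidence'],2),np.round(d['location']).tolist()) for d in nets.spot_point(p,'loaf1')][:5])
plan([510,-420,10],np.pi/2+.077)
E
```

```text
[(0.86, [512.0, -421.0, -3.0])]
pos [508.8, -419.3, 144.5] jaw 1.647 force [0.7, 1.3, 0.2] grip 0.999 t 15.7 j6 -2.51
shift cm [13.44, -0.19, -0.17] yaw units -0.0 or 36.0
```

View pics/w11.png

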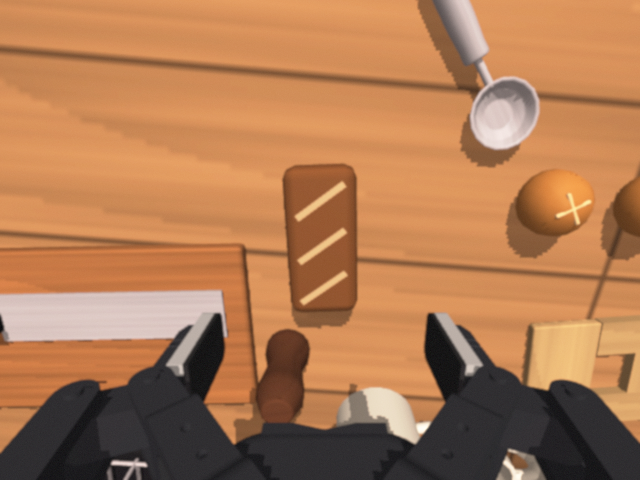

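```bash
python3 - <<'E'
from h import *
p,v=wrist('w11b')
c,W=cornerfit(v,[(285,167),(354,165),(357,307),(293,310)],36); print(c,W.round(),)
e=(W[0]+W[1]-W[2]-W[3])/2; print(np.arctan2(-e[1],-e[0]))
print(ray(v,(245,245),0),ray(v,(245,245),20),ray(v,(230,330),15))
plan([511,-420,10],np.pi/2+.085)
E
```

```text
[ 506.54783897 -419.83705607] [[ 454. -450.]
 [ 448. -402.]
 [ 559. -388.]
 [ 565. -439.]]
0.11257465099822894
[ 525.0123443  -485.27160913    0.        ] [ 518.54553014 -481.19708439   20.        ] [ 600.09682312 -494.75876412   15.        ]
pos [510.2, -418.6, 147.9] jaw 1.649 force [-0.2, 0.3, 0.8] grip 0.999 t 15.75 j6 -2.51
shift cm [13.79, -0.1, -0.2] yaw units -0.08 or 35.92
```

Emit:
send_rows(rows="0.85 4 -0.1 -0.2 -0.2;0.85 8 -0.1 -0.2 -0.2;0.85 11 -0.1 -0.2 -0.2;0.85 13.7 -0.1 -0.2 -0.2;0.85 13.7 -0.1 -0.2 -0.2;0 13.7 -0.1 -0.2 -0.2;0 13.7 -0.1 -0.2 -0.2;0 13.7 -0.1 -0.2 -0.2;0 13.7 -0.1 -0.2 -0.2;0 10 -0.1 -0.2 -0.2;0 5 -0.1 -0.2 -0.2;0 -5 -0.1 -0.2 -0.2", grip_force=40)

```text
time_s: 16.95
eef_pos: [511.8, -421.0, 152.9]
ee_rot: [-0.476, 0.523, -0.476, -0.523]
force: [1.0, -1.2, -3.2]
grip_width: 0.643
```

```bash
python3 - <<'E'
from h import *
p,v=wrist('w12')
plan(w(-90,-60,220),JY)
E
```

```text
pos [514.1, -423.4, 163.1] jaw 1.666 force [0.8, -1.1, 7.5] grip 0.644 t 17.0 j6 -2.53
shift cm [-6.38, -9.09, 60.96] yaw units -6.95 or 29.05
```

View pics/w12.png

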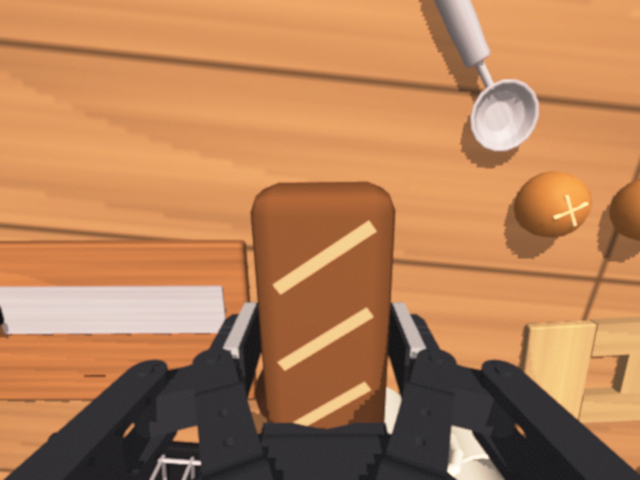

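Emit:
send_rows(rows="0 -6 0 3 0;0 -6.4 -9 61 -7;0 -6.4 -9 61 -7;0 -6.4 -9 61 -7;0 -6.4 -9 61 -7;0 -6.4 -9 61 -7;0 -6.4 -9 61 -7;0 -6.4 -9 61 -7;0 -6.4 -9 61 -7;0 -6.4 -9 61 -7;0 -6.4 -9 61 -7;0 -6.4 -9 61 -7")

```text
time_s: 18.2
eef_pos: [540.8, 151.9, 213.8]
ee_rot: [-0.297, 0.643, -0.296, -0.641]
force: [1.1, -0.6, -3.3]
grip_width: 0.645
```

```bash
python3 - <<'E'
from h import *
p,v=wrist('w13')
plan(w(-90,-60,22),JY)
E
```

```text
pos [540.2, 158.7, 214.0] jaw 2.282 force [-4.6, 7.5, -2.4] grip 0.644 t 18.25 j6 -2.21
shift cm [19.21, -2.57, 2.19] yaw units 0.11 or -35.89
```

View pics/w13.png

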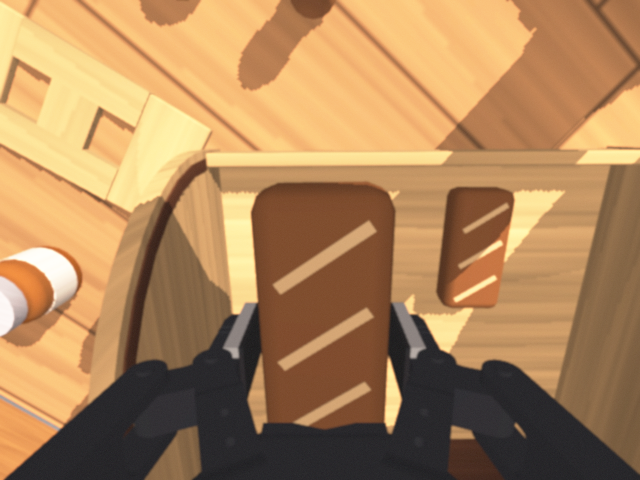

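Emit:
send_rows(rows="0 0 -2.6 2.2 0.1;0 4 -2.6 2.2 0.1;0 8 -2.6 2.2 0.1;0 12 -2.6 2.2 0.1;0 15.5 -2.6 2.2 0.1;0 18 -2.6 2.2 0.1;0 19 -2.6 2.2 0.1;0 19.1 -2.6 2.2 0.1;0 19.1 -2.6 2.2 0.1")

```text
time_s: 19.15
eef_pos: [546.3, 183.9, 24.2]
ee_rot: [0.299, -0.641, 0.299, 0.641]
force: [-11.4, 0.5, 14.5]
grip_width: 0.644
```

```bash
python3 - <<'E'
from h import *
p,v=wrist('w14')
c,W=cornerfit(v,[(447,188),(513,190),(497,305),(440,307)],46);
plan(w(-90,-60,22),JY)
E
```

```text
pos [546.3, 183.9, 24.2] jaw 2.269 force [-11.5, 0.6, 15.0] grip 0.647 t 19.2 j6 -2.15
shift cm [0.22, -0.54, 0.71] yaw units -0.05 or 35.95
```

View pics/w14.png

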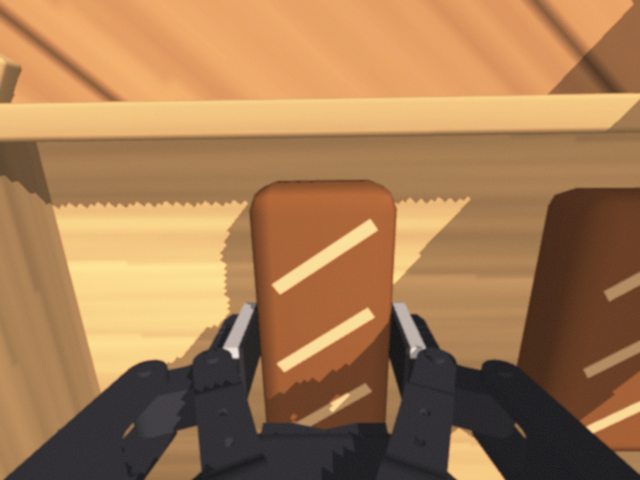

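Emit:
send_rows(rows="0.85 0 0 0 0;0.85 0 0 0 0;0.85 0 0 0 0;0.85 -2 0 0 0;0.85 -6 0 0 0;0.85 -11 0 0 0;0.85 -16 0 0 0;0.85 -21 0 0 0;0.85 -21 0 0 0")

```text
time_s: 20.1
eef_pos: [548.9, 183.6, 238.9]
ee_rot: [-0.302, 0.645, -0.297, -0.637]
force: [0.7, -0.9, -0.5]
grip_width: 0.855
```

```bash
python3 - <<'E'
from h import *
p,v=wrist('w15')
print([(round(d['confidence'],2),np.round(d['location']).tolist()) for d in nets.spot_point(p,'loaf1')][:5])
print(w(-90,60,10),w(-90,-60,10))
plan([622,-98,150],np.pi/2)
E
```

```text
[(0.81, [466.0, 281.0, 10.0]), (0.63, [543.0, 187.0, 6.0])]
[468.39495993 284.39710426  10.        ] [545.86349282 192.7530842   10.        ]
pos [546.9, 183.2, 232.3] jaw 2.268 force [-1.5, 0.4, -0.9] grip 0.854 t 20.2 j6 -2.15
shift cm [8.24, 12.31, -26.38] yaw units 7.99 or -28.01
```

View pics/w15.png

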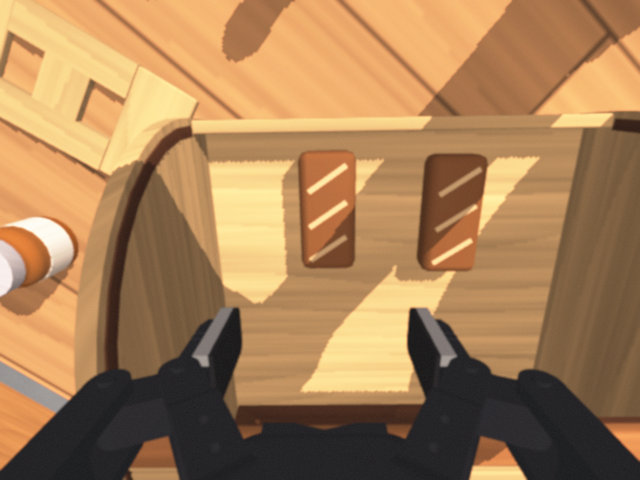

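Emit:
send_rows(rows="0.75 0 3 -5 1;0.75 0 12.3 -26.4 8;0.75 0 12.3 -26.4 8;0.75 0 12.3 -26.4 8;0.75 0 12.3 -26.4 8;0.75 0 12.3 -26.4 8;0.75 2 12.3 -26.4 8;0.75 6 12.3 -26.4 8;0.75 8.2 12.3 -26.4 8;0.75 8.2 12.3 -26.4 8")

```text
time_s: 21.2
eef_pos: [619.7, -97.6, 144.5]
ee_rot: [0.499, -0.497, 0.502, 0.503]
force: [-0.8, -0.2, 0.4]
grip_width: 0.748
```

```bash
python3 - <<'E'
from h import *
p,v=wrist('w16')
print([(round(d['confidence'],2),np.round(d['location']).tolist()) for d in nets.spot_point(p,'divider')][:5])
plan([622,-98,0],np.pi/2)
E
```

```text
[(0.97, [622.0, -92.0, 3.0])]
pos [621.8, -98.1, 149.4] jaw 1.57 force [0.7, -0.4, 0.4] grip 0.75 t 21.3 j6 -1.91
shift cm [14.94, -0.04, 0.01] yaw units -0.01 or 35.99
```

View pics/w16.png

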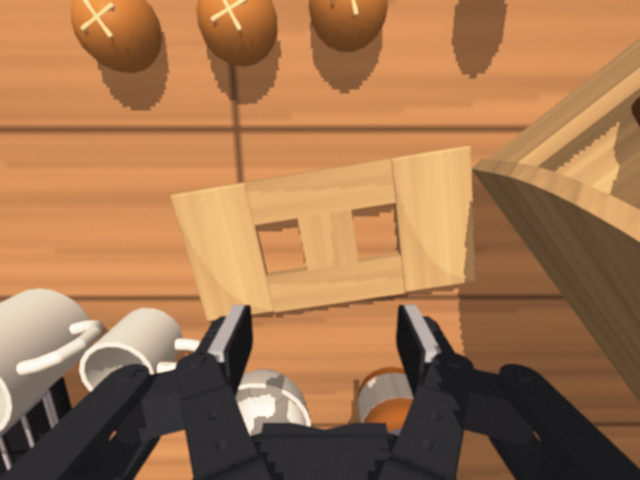

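```bash
python3 - <<'E'
from h import *
p,v=wrist('w16b')
a=cv2.imread('pics/w16b.png')[130:340,160:490]; cv2.imwrite('pics/w16c.png',cv2.resize(a,None,fx=2.4,fy=2.4,interpolation=cv2.INTER_CUBIC))
for uv in ([(173,196),(470,147),(474,278),(209,319)],[(257,226),(299,218),(308,267),(268,277)],[(353,210),(395,204),(400,252),(358,261)]):
    c,W=cornerfit(v,uv,10); print(c.round(1),W.round().tolist())
    e=(W[1]+W[2]-W[0]-W[3])/2; f=(W[0]+W[1]-W[2]-W[3])/2; print(np.hypot(*e),np.hypot(*f),np.arctan2(e[1],e[0]))
E
```

```text
[627.  -93.4] [[590.0, -220.0], [552.0, 16.0], [663.0, 34.0], [703.0, -203.0]]
239.65574840308352 112.77847829020497 1.734420882482139
[ 634.4 -132.8] [[615.0, -154.0], [609.0, -119.0], [652.0, -112.0], [661.0, -147.0]]
36.07942757297514 45.219824525375174 1.795706141753126
[621.  -53.8] [[602.0, -74.0], [597.0, -40.0], [639.0, -33.0], [647.0, -69.0]]
35.60077167880292 43.490946942644975 1.7556816502986217
```

View pics/w16c.png

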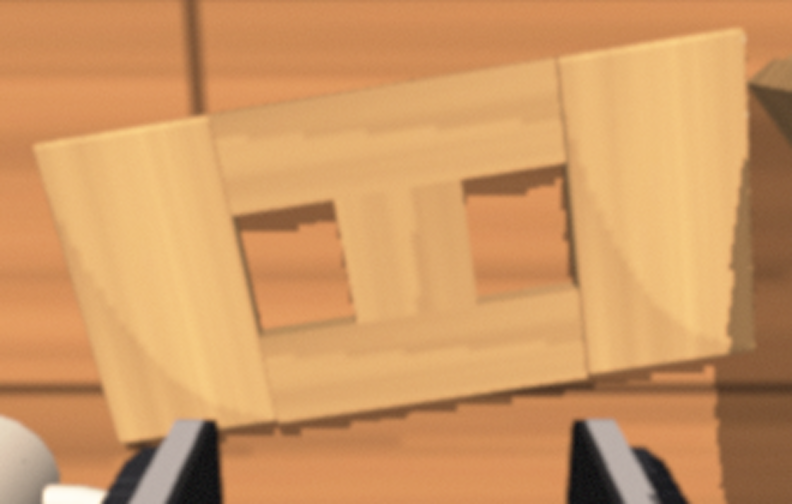

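```bash
python3 - <<'E'
from h import *
plan([626.5,-93.5,1],1.737)
E
```

```text
pos [622.2, -98.2, 150.4] jaw 1.57 force [0.1, 0.7, 0.2] grip 0.751 t 21.35 j6 -1.91
shift cm [14.94, -0.41, 0.48] yaw units -1.92 or 34.08
```

Emit:
send_rows(rows="0.75 0 -0.4 0.5 -1.9;0.75 4 -0.4 0.5 -1.9;0.75 8 -0.4 0.5 -1.9;0.75 11 -0.4 0.5 -1.9;0.75 13 -0.4 0.5 -1.9;0.75 13 -0.4 0.5 -1.9")

```text
time_s: 21.95
eef_pos: [625.1, -92.9, 18.1]
ee_rot: [0.457, -0.538, 0.458, 0.54]
force: [-1.1, 0.9, -0.0]
grip_width: 0.749
```

```bash
python3 - <<'E'
from h import *
p,v=wrist('w17')
plan([626.5,-93.5,1],1.737)
E
```

```text
pos [626.1, -93.2, 20.1] jaw 1.736 force [-0.3, -0.3, 0.2] grip 0.751 t 22.0 j6 -2.07
shift cm [1.91, -0.03, -0.04] yaw units -0.01 or 35.99
```

View pics/w17.png

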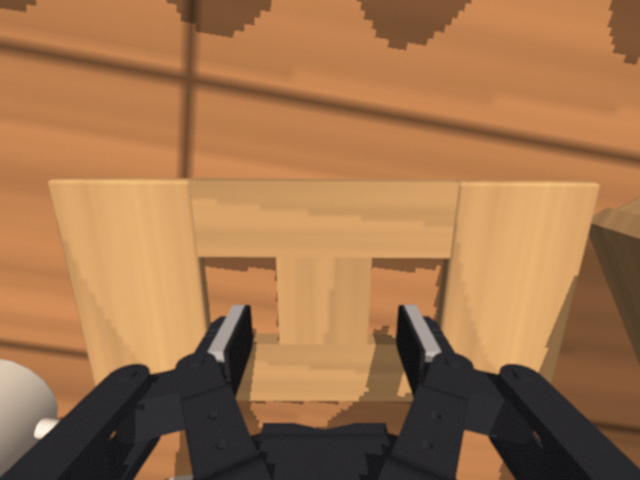

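Emit:
send_rows(rows="0.75 1 0 0 0;0.75 1.9 0 0 0;0.75 1.9 0 0 0;0 1.9 0 0 0;0 1.9 0 0 0;0 1.9 0 0 0;0 1.9 0 0 0;0 1.9 0 0 0", grip_force=50)

```text
time_s: 22.8
eef_pos: [626.3, -93.2, 1.4]
ee_rot: [-0.457, 0.54, -0.457, -0.539]
force: [-0.7, 1.0, 5.7]
grip_width: 0.498
```

```bash
python3 - <<'E'
from h import *
p,v=wrist('w18')
plan(w(-94,0,150),JY)
E
```

```text
pos [626.3, -93.2, 1.3] jaw 1.736 force [-0.0, 1.0, 5.2] grip 0.495 t 22.85 j6 -2.07
shift cm [-14.89, 6.64, 34.47] yaw units -6.15 or 29.85
```

View pics/w18.png

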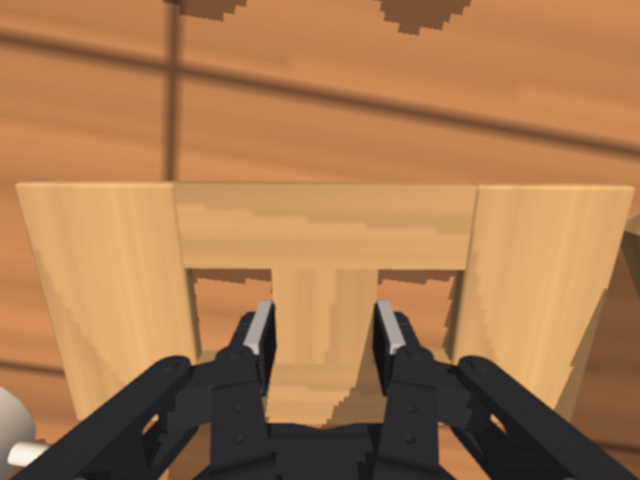

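Emit:
send_rows(rows="0 -1 0 0 0;0 -4 0 0 0;0 -9 0 0 0;0 -14 0 0 0;0 -19 0 0 0;0 -24 0 0 0;0 -25 1 2 0;0 -25 6.6 34.5 -6.1;0 -25 6.6 34.5 -6.1;0 -25 6.6 34.5 -6.1;0 -25 6.6 34.5 -6.1;0 -25 6.6 34.5 -6.1")

```text
time_s: 24.05
eef_pos: [529.1, 162.6, 250.9]
ee_rot: [0.298, -0.641, 0.299, 0.641]
force: [1.7, -0.1, -1.8]
grip_width: 0.495
```

Emit:
send_rows(rows="0 0 1.3 11.1 -1.7;0 0 1.3 11.1 -1.7;0 0 1.3 11.1 -1.7;0 0 1.3 11.1 -1.7")

```text
time_s: 24.45
eef_pos: [448.0, 238.7, 251.1]
ee_rot: [-0.25, 0.662, -0.25, -0.661]
force: [0.2, -0.0, -1.3]
grip_width: 0.492
```

```bash
python3 - <<'E'
from h import *
p,v=wrist('w19')
plan(w(-94,0,48),JY)
E
```

```text
pos [449.1, 237.8, 250.9] jaw 2.417 force [-0.2, 0.9, -1.2] grip 0.492 t 24.5 j6 -2.16
shift cm [20.3, -3.5, -4.22] yaw units 1.66 or -34.34
```

View pics/w19.png

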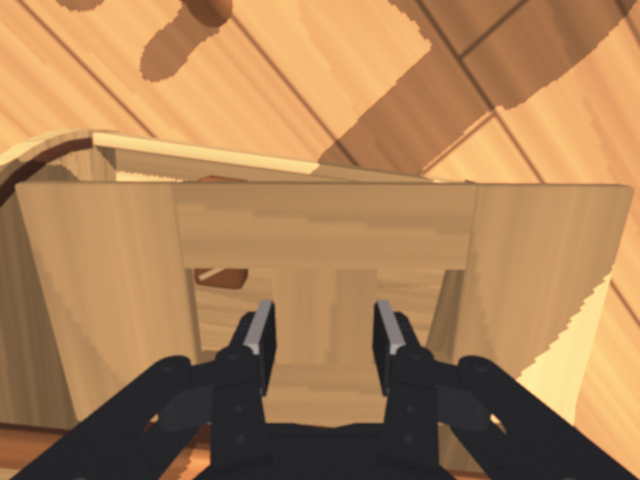

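Emit:
send_rows(rows="0 0 -3.5 -4.2 1.7;0 0 -3.5 -4.2 1.7;0 0 -3.5 -4.2 1.7;0 5 -3.5 -4.2 1.7;0 10 -3.5 -4.2 1.7;0 14 -3.5 -4.2 1.7;0 17 -3.5 -4.2 1.7;0 18.5 -3.5 -4.2 1.7;0 18.5 -3.5 -4.2 1.7")

```text
time_s: 25.4
eef_pos: [502.6, 235.3, 63.9]
ee_rot: [0.298, -0.64, 0.3, 0.642]
force: [1.0, -0.0, -1.2]
grip_width: 0.497
```

```bash
python3 - <<'E'
from h import *
p,v=wrist('w20'); p=capture('scene'); save(p,'s20')
plan(w(-94,0,47.5),JY)
E
```

```text
pos [504.2, 235.8, 66.6] jaw 2.268 force [-0.5, -0.4, -2.3] grip 0.492 t 25.5 j6 -2.04
shift cm [1.91, 0.0, 0.02] yaw units -0.05 or 35.95
```

View pics/w20.png

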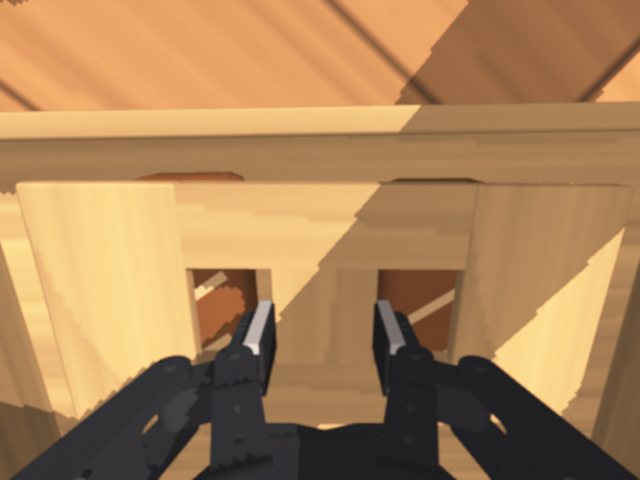

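View pics/s20.png

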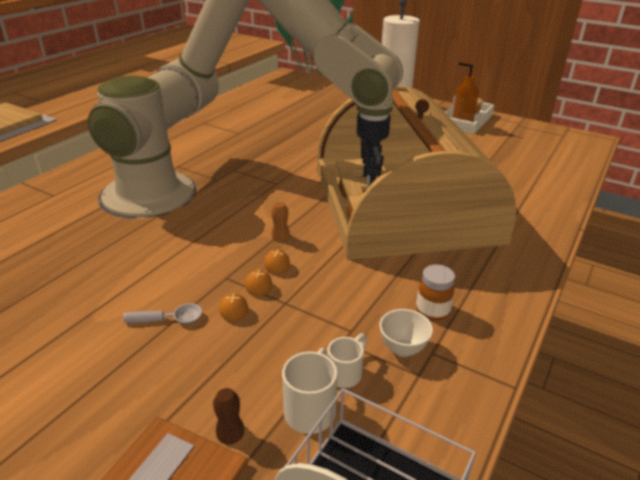

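Emit:
send_rows(rows="0 0.8 0 0 0;0 1.4 0 0 0;0 1.8 0 0 0;0 1.8 0 0 0")

```text
time_s: 25.9
eef_pos: [503.8, 236.1, 47.5]
ee_rot: [-0.299, 0.641, -0.299, -0.641]
force: [-0.6, -0.7, -1.3]
grip_width: 0.491
```

Emit:
send_rows(rows="0 0.1 0 0 0;0 0.2 0 0 0;0 0.2 0 0 0")

```text
time_s: 26.2
eef_pos: [503.9, 236.1, 47.3]
ee_rot: [-0.299, 0.641, -0.299, -0.641]
force: [-7.7, -2.9, 15.5]
grip_width: 0.492
```

Contact. Release: open modestly (slot limits), rise.

Emit:
send_rows(rows="0.72 0 0 0 0;0.72 0 0 0 0;0.72 0 0 0 0;0.72 -1 0 0 0;0.72 -3 0 0 0;0.72 -8 0 0 0;0.72 -13 0 0 0;0.72 -18 0 0 0;0.72 -18 0 0 0")

```text
time_s: 27.1
eef_pos: [506.0, 236.7, 233.2]
ee_rot: [-0.302, 0.644, -0.296, -0.637]
force: [0.3, -0.8, 0.3]
grip_width: 0.725
```

```bash
python3 - <<'E'
from h import *
p,v=wrist('w21');
print([(round(d['confidence'],2),np.round(d['location']).tolist()) for d in nets.spot_point(p,'divider')][:5],w(-94,0,46))
plan([452,-77,150],0)
E
```

```text
[(0.74, [502.0, 233.0, 47.0])] [504.0744257 235.9928098  46.       ]
pos [504.0, 236.1, 226.7] jaw 2.268 force [-0.2, -0.0, -0.3] grip 0.721 t 27.2 j6 -2.04
shift cm [7.64, 24.1, -20.66] yaw units -10.01 or 25.99
```

View pics/w21.png

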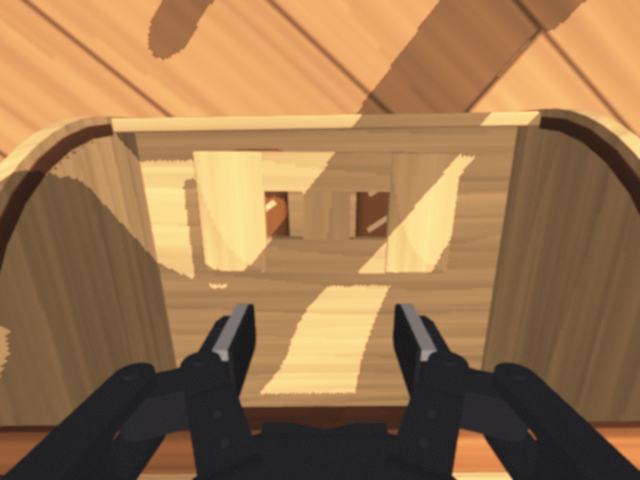

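Emit:
send_rows(rows="0.85 0 5 -2 0;0.85 0 24.1 -20.6 0;0.85 0 24.1 -20.6 0;0.85 0 24.1 -20.6 0;0.85 0 24.1 -20.6 0;0.85 0 24.1 -20.6 0;0.85 3 24.1 -20.6 0;0.85 7 24.1 -20.6 0;0.85 7 24.1 -20.6 0;0.85 7 24.1 -20.6 0")

```text
time_s: 28.2
eef_pos: [451.1, -76.3, 155.7]
ee_rot: [0.299, -0.64, 0.299, 0.641]
force: [0.5, 0.8, 0.8]
grip_width: 0.852
```

```bash
python3 - <<'E'
from h import *
p,v=wrist('w22');
print([(round(d['confidence'],2),np.round(d['location']).tolist()) for d in nets.spot_point(p,'roll1')][:5])
plan([452,-77,10],JY)
for c in [(452,-77),(465,-157),(470,-240)]: print(proj(v,[[*c,14]]))
E
```

```text
[(0.97, [454.0, -85.0, 3.0]), (0.77, [466.0, -159.0, -2.0]), (0.59, [466.0, -241.0, -0.0])]
pos [452.0, -76.4, 157.0] jaw 2.269 force [-0.4, -0.6, -0.1] grip 0.852 t 28.3 j6 -2.69
shift cm [14.7, 0.06, -0.02] yaw units -0.04 or 35.96
[[322.91877203 232.8089372 ]]
[[236.88556148 183.50680852]]
[[144.57449924 118.32753578]]
```

View pics/w22.png

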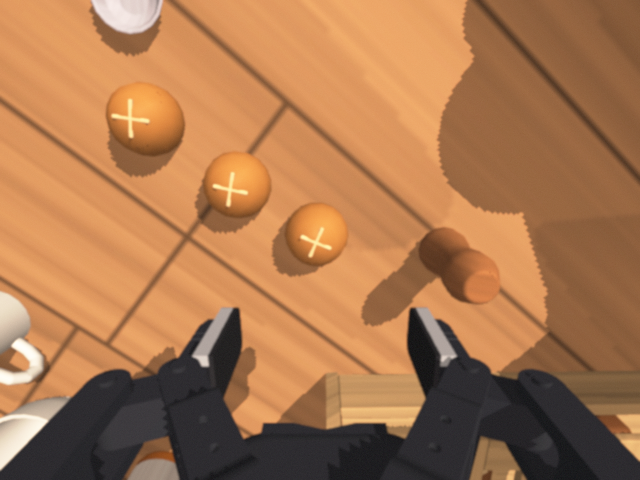

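```bash
python3 - <<'E'
from h import *
p,v=wrist('w22b')
for uv in [(316,235),(237,184),(145,119)]: print(ray(v,uv,17).round(1))
t=ray(v,(316,235),17); plan([t[0],t[1],6],JY)
E
```

```text
[458.3 -80.9  17. ]
[ 466.4 -156.9   17. ]
[ 471.4 -239.3   17. ]
pos [452.1, -76.4, 157.1] jaw 2.269 force [-0.2, 0.1, -0.1] grip 0.849 t 28.35 j6 -2.69
shift cm [15.11, -0.17, -0.71] yaw units -0.04 or 35.96
```

Emit:
send_rows(rows="0.85 5 0 -0.6 0;0.85 9 0 -0.6 0;0.85 12 0 -0.6 0;0.85 14.5 0 -0.6 0;0.85 15.5 0 -0.6 0;0.85 15.5 0 -0.6 0;0 15.5 0 -0.6 0;0 15.5 0 -0.6 0;0 15.5 0 -0.6 0;0 15.5 0 -0.6 0;0 15.5 0 -0.6 0", grip_force=25)

```text
time_s: 29.45
eef_pos: [456.1, -81.5, 2.3]
ee_rot: [-0.299, 0.642, -0.299, -0.64]
force: [-1.5, 1.1, 5.5]
grip_width: 0.609
```

```bash
python3 - <<'E'
from h import *
p,v=wrist('w23')
plan(w(-95,84,150),JY)
E
```

```text
pos [456.1, -81.4, 2.3] jaw 2.268 force [-1.1, 0.8, 5.8] grip 0.613 t 29.5 j6 -2.7
shift cm [-14.82, -23.94, 29.62] yaw units -0.05 or 35.95
```

View pics/w23.png

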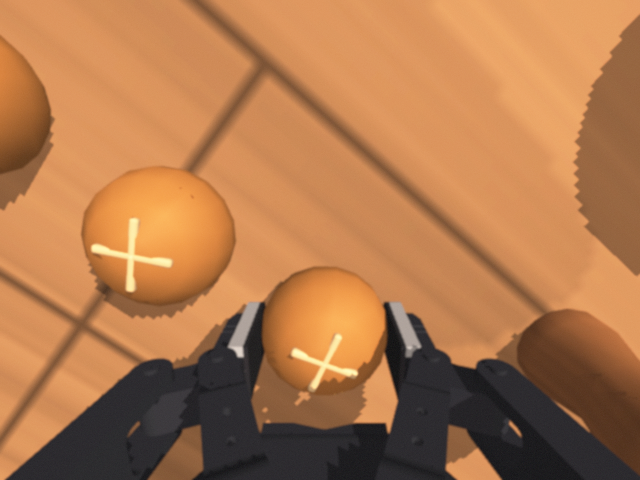

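Emit:
send_rows(rows="0 -1 0 0 0;0 -4 0 0 0;0 -9 0 0 0;0 -14 0 0 0;0 -19 0 0 0;0 -19 -24 29.6 0;0 -19 -24 29.6 0;0 -19 -24 29.6 0;0 -19 -24 29.6 0;0 -19 -24 29.6 0;0 -19 -24 29.6 0;0 -19 -24 29.6 0")

```text
time_s: 30.7
eef_pos: [449.1, 270.9, 192.3]
ee_rot: [-0.3, 0.641, -0.299, -0.64]
force: [1.5, -1.2, -0.8]
grip_width: 0.614
```

```bash
python3 - <<'E'
from h import *
p,v=wrist('w24')
plan(w(-95,84,59),JY)
E
```

```text
pos [448.0, 276.8, 192.2] jaw 2.272 force [-5.2, 3.4, -2.3] grip 0.613 t 30.75 j6 -1.94
shift cm [13.33, -1.5, 1.64] yaw units -0.0 or 36.0
```

View pics/w24.png

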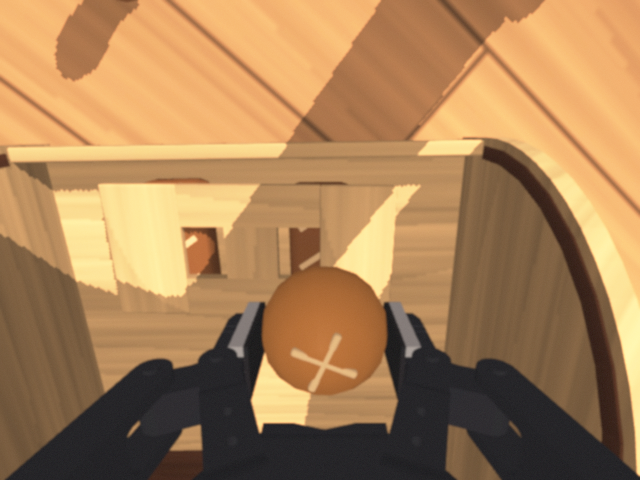

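Emit:
send_rows(rows="0 0 -1.5 1.6 0;0 4 -1.5 1.6 0;0 8 -1.5 1.6 0;0 11 -1.5 1.6 0;0 12.5 -1.5 1.6 0;0 13 -1.5 1.6 0;0 13.2 -1.5 1.6 0;0 13.2 -1.5 1.6 0")

```text
time_s: 31.55
eef_pos: [451.4, 290.9, 59.8]
ee_rot: [-0.3, 0.641, -0.299, -0.64]
force: [-0.2, -0.3, -0.9]
grip_width: 0.612
```

```bash
python3 - <<'E'
from h import *
p,v=wrist('w25')
plan(w(-95,84,58.5),JY)
E
```

```text
pos [451.4, 290.9, 59.8] jaw 2.268 force [-0.1, 0.2, -0.2] grip 0.61 t 31.6 j6 -1.91
shift cm [0.13, -0.37, 0.81] yaw units -0.05 or 35.95
```

View pics/w25.png

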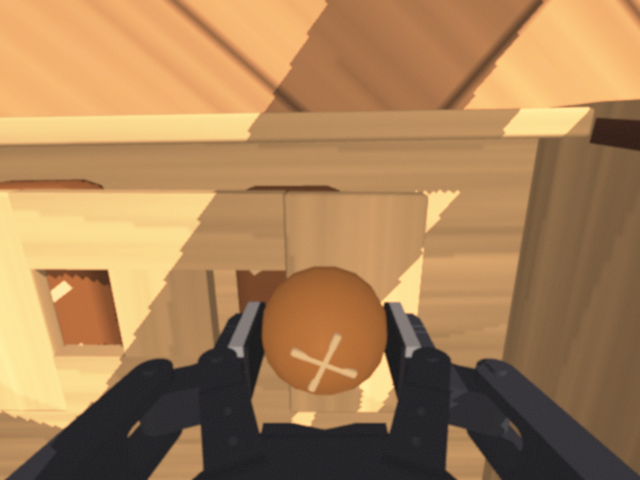

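Emit:
send_rows(rows="0 0 0 0.8 0;0 0 0 0.8 0;0 0.1 0 0.8 0;0 0.2 0 0.8 0;0.8 0.2 0 0.8 0;0.8 0.2 0 0.8 0;0.8 0.2 0 0.8 0;0.8 -2 0 0.8 0;0.8 -6 0 0.8 0;0.8 -11 0 0.8 0;0.8 -16 0 0.8 0;0.8 -16 0 0.8 0")

```text
time_s: 32.8
eef_pos: [447.9, 297.7, 225.1]
ee_rot: [-0.302, 0.644, -0.296, -0.638]
force: [-0.3, 0.2, -0.4]
grip_width: 0.798
```

```bash
python3 - <<'E'
from h import *
p,v=wrist('w26')
print([(round(d['confidence'],2),np.round(d['location']).tolist()) for d in nets.spot_point(p,'roll1')][:5])
plan([466,-157,150],1.75)
E
```

```text
[(0.61, [447.0, 296.0, 56.0])]
pos [445.9, 296.8, 219.0] jaw 2.268 force [-0.5, -0.7, -0.6] grip 0.804 t 32.9 j6 -1.9
shift cm [6.88, 27.6, -36.09] yaw units 5.93 or -30.07
```

View pics/w26.png

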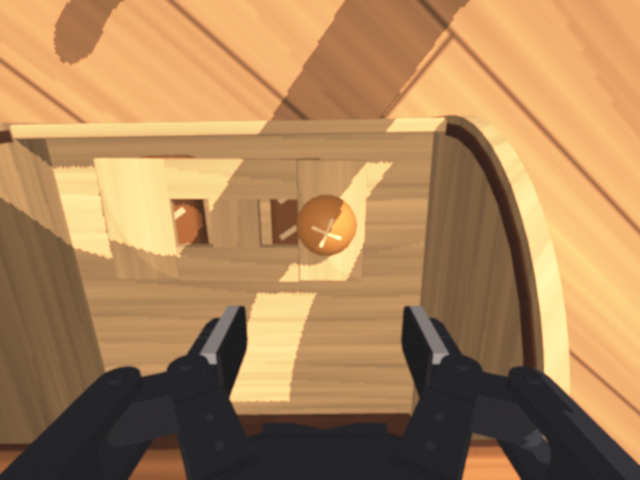

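Emit:
send_rows(rows="0.85 0 5 -2 0;0.85 0 27.6 -36.1 3.1;0.85 0 27.6 -36.1 3.1;0.85 0 27.6 -36.1 3.1;0.85 0 27.6 -36.1 3.1;0.85 0 27.6 -36.1 3.1;0.85 0 27.6 -36.1 3.1;0.85 0 27.6 -36.1 3.1;0.85 0 27.6 -36.1 3.1;0.85 3 27.6 -36.1 3.1;0.85 7 27.6 -36.1 3.1;0.85 7 27.6 -36.1 3.1")

```text
time_s: 34.1
eef_pos: [462.9, -156.0, 143.2]
ee_rot: [0.383, -0.59, 0.383, 0.598]
force: [-0.4, -0.2, -0.2]
grip_width: 0.848
```

```bash
python3 - <<'E'
from h import *
capture('scene') # settle
p,v=wrist('w27')
print([(round(d['confidence'],2),np.round(d['location']).tolist()) for d in nets.spot_point(p,'roll1')][:5])
plan([466,-157,2],2.0)
E
```

```text
[(0.55, [468.0, -155.0, 2.0])]
pos [466.3, -157.1, 149.5] jaw 1.998 force [0.5, 0.5, -0.0] grip 0.848 t 34.25 j6 -2.56
shift cm [14.75, 0.03, 0.03] yaw units -0.02 or 35.98
```

View pics/w27.png

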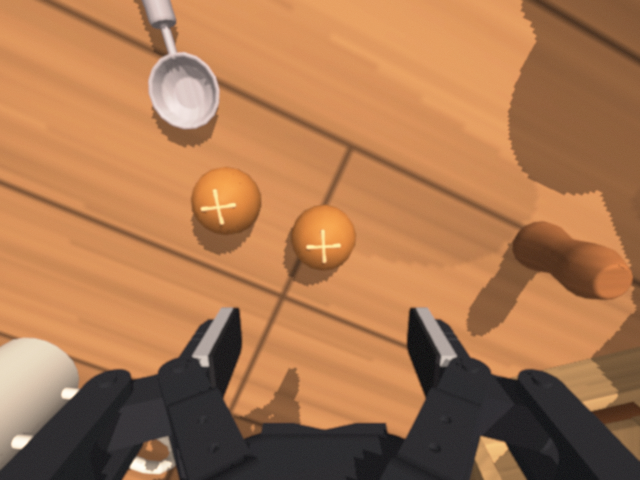

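```bash
python3 - <<'E'
from h import *
p,v=wrist('w27b')
for uv in [(323.5,237),(226,201)]: print(ray(v,uv,17).round(1))
t=ray(v,(323.5,237),17); plan([t[0],t[1],2],2.0)
E
```

```text
[ 468.  -157.1   17. ]
[ 473.  -240.1   17. ]
pos [466.5, -157.2, 150.0] jaw 1.998 force [0.7, -0.2, 0.4] grip 0.85 t 34.3 j6 -2.56
shift cm [14.8, -0.12, -0.03] yaw units -0.02 or 35.98
```

Emit:
send_rows(rows="0.85 5 -0.1 0 0;0.85 9 -0.1 0 0;0.85 12 -0.1 0 0;0.85 14 -0.1 0 0;0.85 14.8 -0.1 0 0;0.85 14.8 -0.1 0 0;0 14.8 -0.1 0 0;0 14.8 -0.1 0 0;0 14.8 -0.1 0 0;0 14.8 -0.1 0 0;0 14.8 -0.1 0 0", grip_force=25)

```text
time_s: 35.4
eef_pos: [467.7, -157.2, 2.3]
ee_rot: [-0.383, 0.596, -0.383, -0.593]
force: [-1.0, 2.1, 5.7]
grip_width: 0.613
```

```bash
python3 - <<'E'
from h import *
p,v=wrist('w28')
plan(w(-95,-1,200),JY)
E
```

```text
pos [467.7, -157.1, 2.3] jaw 1.997 force [-1.3, 0.9, 6.4] grip 0.61 t 35.45 j6 -2.56
shift cm [-19.82, -19.55, 34.11] yaw units -3.15 or 32.85
```

View pics/w28.png

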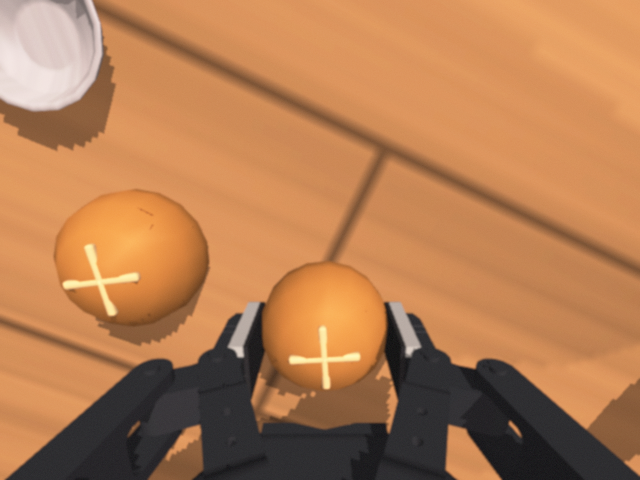

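Emit:
send_rows(rows="0 -1 0 0 0;0 -4 0 0 0;0 -9 0 0 0;0 -14 0 0 0;0 -19 0 0 0;0 -19.8 -19.5 34.1 -3.1;0 -19.8 -19.5 34.1 -3.1;0 -19.8 -19.5 34.1 -3.1;0 -19.8 -19.5 34.1 -3.1;0 -19.8 -19.5 34.1 -3.1;0 -19.8 -19.5 34.1 -3.1;0 -19.8 -19.5 34.1 -3.1")

```text
time_s: 36.65
eef_pos: [498.9, 193.8, 199.4]
ee_rot: [-0.299, 0.641, -0.299, -0.64]
force: [1.2, -0.0, -0.3]
grip_width: 0.608
```

Emit:
send_rows(rows="0 0 0 0 0;0 0 0 0 0;0 0 0 0 0")

```text
time_s: 36.95
eef_pos: [499.2, 190.7, 198.3]
ee_rot: [-0.3, 0.641, -0.299, -0.64]
force: [-0.5, -0.1, -0.1]
grip_width: 0.61
```

```bash
python3 - <<'E'
from h import *
p,v=wrist('w29')
plan(w(-95,-1,59),JY)
E
```

```text
pos [499.3, 190.5, 198.2] jaw 2.266 force [0.3, 0.2, -0.2] grip 0.612 t 37.0 j6 -2.12
shift cm [13.92, -3.18, 3.1] yaw units -0.07 or 35.93
```

View pics/w29.png

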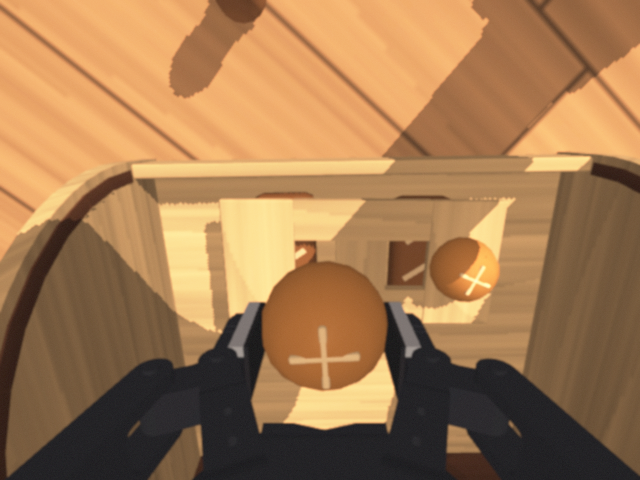

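Emit:
send_rows(rows="0 0 -3.2 3.1 0;0 0 -3.2 3.1 0;0 4 -3.2 3.1 0;0 8 -3.2 3.1 0;0 11 -3.2 3.1 0;0 12.8 -3.2 3.1 0;0 13.6 -3.2 3.1 0;0 13.8 -3.2 3.1 0;0 13.8 -3.2 3.1 0")

```text
time_s: 37.9
eef_pos: [504.4, 235.6, 60.5]
ee_rot: [-0.3, 0.641, -0.299, -0.64]
force: [-0.3, -0.2, -0.5]
grip_width: 0.607
```

```bash
python3 - <<'E'
from h import *
p,v=wrist('w30')
plan(w(-95,-1,58.5),JY)
E
```

```text
pos [504.5, 235.8, 60.8] jaw 2.267 force [0.0, 0.4, -1.5] grip 0.608 t 37.95 j6 -2.04
shift cm [0.23, 0.12, -0.05] yaw units -0.06 or 35.94
```

View pics/w30.png

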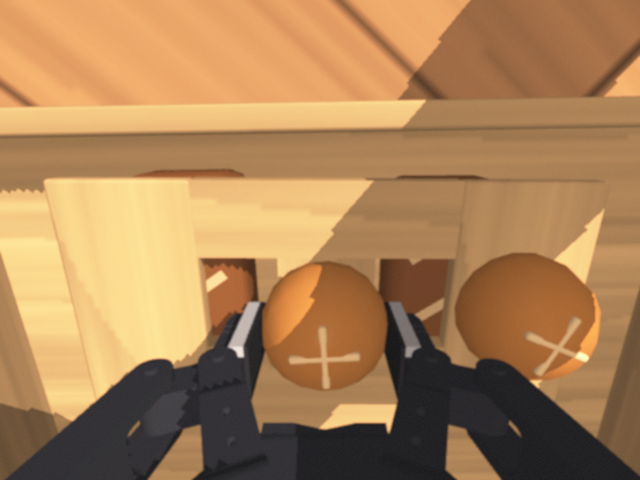

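Emit:
send_rows(rows="0 0.2 0 0 0;0 0.3 0 0 0;0.76 0.2 0 0 0;0.76 0.2 0 0 0;0.76 0.2 0 0 0;0.76 -2 0 0 0;0.76 -6 0 0 0;0.76 -11 0 0 0;0.76 -16 0 0 0;0.76 -16 0 0 0")

```text
time_s: 38.95
eef_pos: [506.1, 236.6, 226.5]
ee_rot: [-0.302, 0.644, -0.296, -0.637]
force: [0.7, 0.3, -0.4]
grip_width: 0.76
```

```bash
python3 - <<'E'
from h import *
capture('scene');p,v=wrist('w31'); q=capture('top')
print([(round(d['confidence'],2),np.round(d['location']).tolist()) for d in nets.spot_point(p,'roll1')][:5])
print([(round(d['confidence'],2),np.round(d['location']).tolist()) for d in nets.spot_point(q,'roll1')][:5])
plan([472,-240,150],1.75)
E
```

```text
[(0.83, [446.0, 298.0, 57.0]), (0.68, [506.0, 236.0, 57.0])]
[(0.79, [472.0, -242.0, 4.0]), (0.76, [503.0, 235.0, 53.0])]
pos [503.3, 235.8, 218.1] jaw 2.268 force [0.7, -0.3, -0.4] grip 0.762 t 39.2 j6 -2.04
shift cm [6.85, 32.93, -34.48] yaw units 5.93 or -30.07
```

View pics/w31.png

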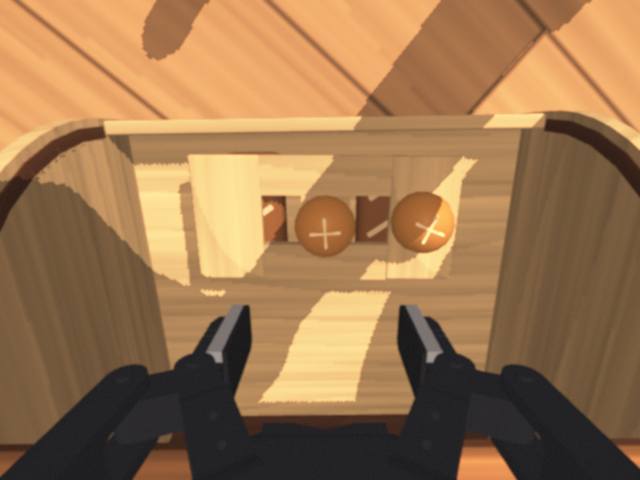

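Emit:
send_rows(rows="0.9 0 5 -2 0;0.9 0 32.9 -34.5 5;0.9 0 32.9 -34.5 5;0.9 0 32.9 -34.5 5;0.9 0 32.9 -34.5 5;0.9 0 32.9 -34.5 5;0.9 0 32.9 -34.5 5;0.9 0 32.9 -34.5 5;0.9 0 32.9 -34.5 5;0.9 2 32.9 -34.5 5;0.9 6.5 32.9 -34.5 5;0.9 7 32.9 -34.5 5")

```text
time_s: 40.4
eef_pos: [470.6, -238.6, 144.3]
ee_rot: [0.431, -0.557, 0.431, 0.564]
force: [0.5, 0.2, 0.6]
grip_width: 0.895
```

```bash
python3 - <<'E'
from h import *
capture('scene'); 
p,v=wrist('w32')
print([(round(d['confidence'],2),np.round(d['location']).tolist()) for d in nets.spot_point(p,'roll1')][:5])
plan([472,-240,2],1.83)
E
```

```text
[(0.87, [467.0, -239.0, 1.0])]
pos [473.5, -239.3, 150.5] jaw 1.832 force [0.3, -0.4, 0.6] grip 0.901 t 40.55 j6 -2.52
shift cm [14.85, 0.16, -0.03] yaw units 0.03 or -35.97
```

View pics/w32.png

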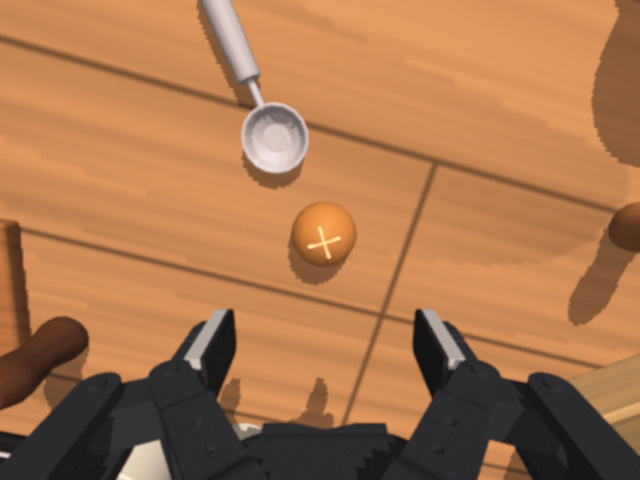

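Emit:
send_rows(rows="0.9 5 0.1 0 0;0.9 9 0.1 0 0;0.9 12 0.1 0 0;0.9 14 0.1 0 0;0.9 14.8 0.1 0 0;0.9 14.8 0.1 0 0;0 14.8 0.1 0 0;0 14.8 0.1 0 0;0 14.8 0.1 0 0;0 14.8 0.1 0 0;0 14.8 0.1 0 0;0 14.8 0.1 0 0")

```text
time_s: 41.75
eef_pos: [473.0, -240.4, 3.7]
ee_rot: [-0.431, 0.562, -0.431, -0.56]
force: [-0.3, 2.0, 9.8]
grip_width: 0.615
```

```bash
python3 - <<'E'
from h import *
p,v=wrist('w33')
plan(w(-95,-85,200),JY)
E
```

```text
pos [473.0, -240.5, 3.7] jaw 1.832 force [-0.8, 3.4, 8.0] grip 0.61 t 41.8 j6 -2.52
shift cm [-19.68, -18.87, 37.46] yaw units -5.05 or 30.95
```

View pics/w33.png

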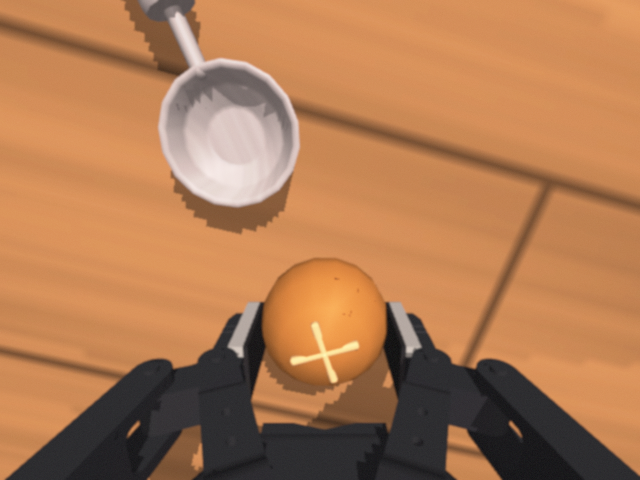

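Emit:
send_rows(rows="0 -1 0 0 0;0 -4 0 0 0;0 -9 0 0 0;0 -14 0 0 0;0 -19 0 0 0;0 -21 -18.9 37.5 -5;0 -21 -18.9 37.5 -5;0 -21 -18.9 37.5 -5;0 -21 -18.9 37.5 -5;0 -21 -18.9 37.5 -5;0 -21 -18.9 37.5 -5;0 -21 -18.9 37.5 -5")

```text
time_s: 43.0
eef_pos: [543.7, 104.3, 209.9]
ee_rot: [-0.299, 0.641, -0.299, -0.64]
force: [1.6, -1.2, -0.2]
grip_width: 0.609
```

Emit:
send_rows(rows="0 0 0 0 0;0 0 0 0 0;0 0 0 0 0")

```text
time_s: 43.3
eef_pos: [543.6, 101.4, 208.9]
ee_rot: [-0.299, 0.641, -0.299, -0.64]
force: [0.2, -1.2, -1.0]
grip_width: 0.609
```

```bash
python3 - <<'E'
from h import *
p,v=wrist('w34')
plan(w(-95,-85,60),JY)
E
```

```text
pos [543.6, 101.1, 208.8] jaw 2.266 force [0.1, 0.2, -1.2] grip 0.608 t 43.35 j6 -2.29
shift cm [14.88, -5.56, 4.4] yaw units -0.07 or 35.93
```

View pics/w34.png

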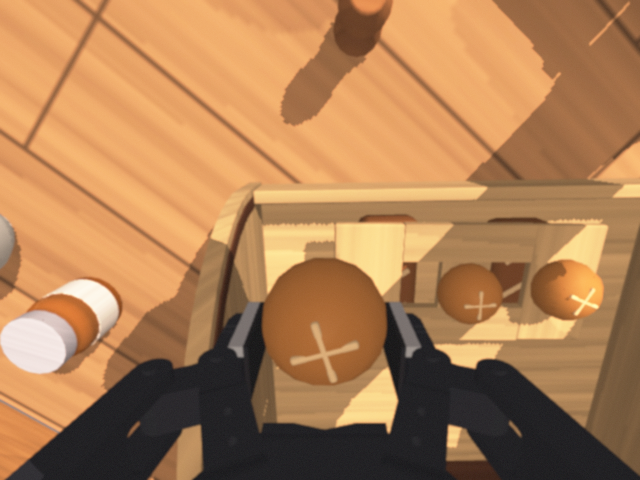

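Emit:
send_rows(rows="0 0 -5.6 4.4 0;0 0 -5.6 4.4 0;0 0 -5.6 4.4 0;0 5 -5.6 4.4 0;0 9 -5.6 4.4 0;0 12 -5.6 4.4 0;0 13.8 -5.6 4.4 0;0 14.6 -5.6 4.4 0;0 14.7 -5.6 4.4 0;0 14.7 -5.6 4.4 0")

```text
time_s: 44.35
eef_pos: [559.0, 171.3, 62.4]
ee_rot: [-0.3, 0.641, -0.299, -0.64]
force: [0.7, 0.4, -0.8]
grip_width: 0.612
```

```bash
python3 - <<'E'
from h import *
p,v=wrist('w35')
plan(w(-95,-85,59.7),JY)
E
```

```text
pos [559.0, 171.5, 62.6] jaw 2.267 force [1.2, 0.5, -0.3] grip 0.611 t 44.4 j6 -2.17
shift cm [0.29, 0.13, -0.03] yaw units -0.06 or 35.94
```

View pics/w35.png

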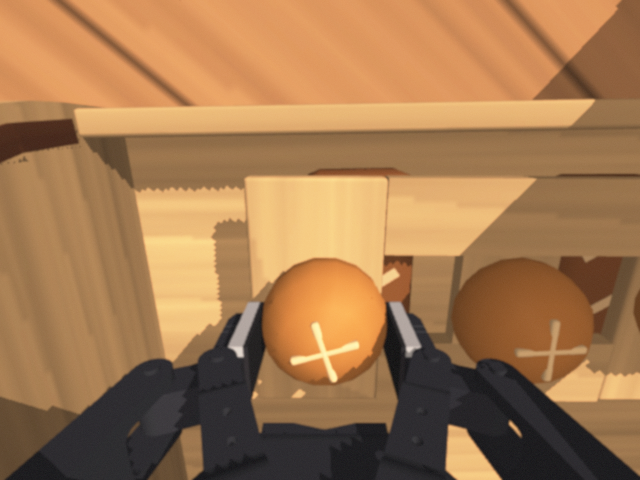

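Emit:
send_rows(rows="0 0.2 0 0 0;0 0.3 0 0 0;0.76 0.3 0 0 0;0.76 0.3 0 0 0;0.76 0.3 0 0 0;0.76 -2 0 0 0;0.76 -6 0 0 0;0.76 -11 0 0 0;0.76 -16 0 0 0;0.76 -16 4 5 0;0.76 -16 4 5 0")

```text
time_s: 45.5
eef_pos: [493.2, 185.3, 222.6]
ee_rot: [-0.299, 0.641, -0.299, -0.641]
force: [-0.6, 0.7, -1.3]
grip_width: 0.758
```

```bash
python3 - <<'E'
from h import *
p=capture('scene');save(p,'s36');p,v=wrist('w36'); q=capture('top'); save(q,'t36')
print([(round(d['confidence'],2),np.round(d['location']).tolist()) for d in nets.spot_point(p,'roll1')][:5])
print([(round(d['confidence'],2),np.round(d['location']).tolist()) for d in nets.spot_point(q,'roll1')][:5])
k=knob(1.5); plan(w(k[0],0,k[2]+40),JY); print(k)
E
```

```text
[(0.98, [444.0, 296.0, 60.0]), (0.86, [554.0, 170.0, 57.0]), (0.68, [505.0, 234.0, 59.0])]
[(0.61, [559.0, 164.0, 57.0]), (0.61, [444.0, 300.0, 58.0])]
pos [496.4, 184.3, 221.2] jaw 2.268 force [-0.6, -0.6, -0.0] grip 0.758 t 45.75 j6 -2.13
shift cm [-7.4, -15.08, 3.52] yaw units -0.06 or 35.94
[np.float64(17.735971404336407), 0, np.float64(255.235073314345)]
```

View pics/w36.png

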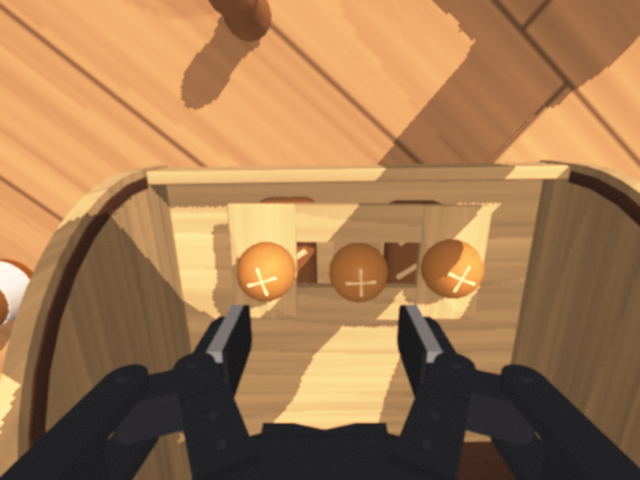

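View pics/s36.png

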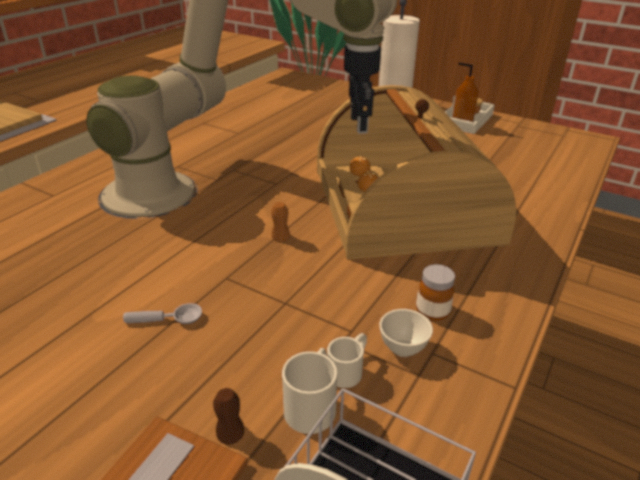

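Emit:
send_rows(rows="0.8 -5 0 0 0;0.8 -7.4 -2 1 0;0.8 -7.4 -15.1 3.5 0;0.8 -7.4 -15.1 3.5 0;0.8 -7.4 -15.1 3.5 0;0.8 -7.4 -15.1 3.5 0;0.8 -7.4 -15.1 3.5 0;0.8 -7.4 -15.1 3.5 0")

```text
time_s: 46.55
eef_pos: [589.0, 307.4, 295.5]
ee_rot: [-0.299, 0.641, -0.299, -0.641]
force: [0.9, -0.4, 0.6]
grip_width: 0.8
```

```bash
python3 - <<'E'
from h import *
p,v=wrist('w37')
k=knob(1.5); plan(w(k[0],0,k[2]-13),JY); print(proj(v,[w(*k)]))
E
```

```text
pos [588.9, 307.4, 295.9] jaw 2.267 force [0.4, -0.6, 0.6] grip 0.802 t 46.6 j6 -1.96
shift cm [5.37, -0.09, 0.02] yaw units -0.07 or 35.93
[[325.53126036 280.9609948 ]]
```

View pics/w37.png

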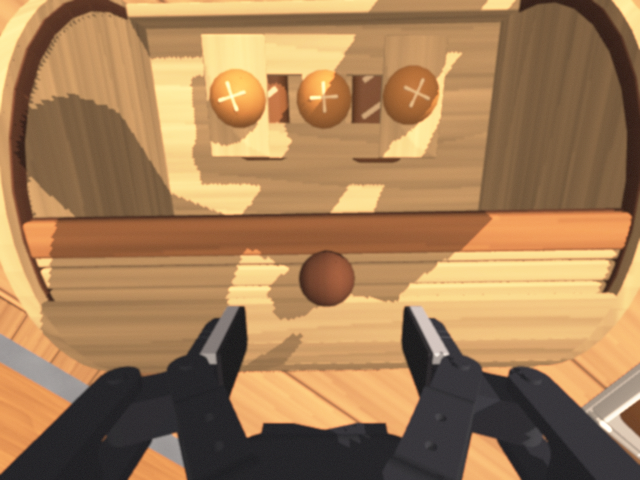

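Emit:
send_rows(rows="0.8 2.5 0 0.1 0;0.8 4.5 0 0.1 0;0.8 5.3 0 0.1 0;0.8 5.3 0 0.1 0;0 5.3 0 0.1 0;0 5.3 0 0.1 0;0 5.3 0 0.1 0;0 5.3 0 0.1 0;0 5.3 0 0.1 0;0 5.3 0 0.1 0", grip_force=50)

```text
time_s: 47.6
eef_pos: [588.7, 308.9, 243.9]
ee_rot: [-0.3, 0.641, -0.299, -0.64]
force: [-0.7, -2.6, 6.5]
grip_width: 0.344
```

```bash
python3 - <<'E'
from h import *
p,v=wrist('w38')
k=np.array(knob(1.5)); plan(w(k[0],0,k[2]-13),JY)
for q in np.linspace(1.5,-.03,25):
    d=np.array(knob(q))-k; print(round(q,2),'x',round(-d[2]/10,2),'y',round(-d[0]/10,2))
E
```

```text
pos [588.7, 308.9, 243.9] jaw 2.268 force [0.1, -1.5, 5.4] grip 0.343 t 47.65 j6 -1.96
shift cm [0.16, -0.0, -0.1] yaw units -0.06 or 35.94
1.5 x -0.0 y -0.0
1.44 x -0.07 y 1.31
1.37 x -0.06 y 2.62
1.31 x 0.04 y 3.93
1.25 x 0.22 y 5.23
1.18 x 0.48 y 6.52
1.12 x 0.82 y 7.79
1.05 x 1.24 y 9.03
0.99 x 1.75 y 10.24
0.93 x 2.32 y 11.42
0.86 x 2.98 y 12.56
0.8 x 3.7 y 13.66
0.74 x 4.49 y 14.71
0.67 x 5.35 y 15.7
0.61 x 6.26 y 16.64
0.54 x 7.24 y 17.52
0.48 x 8.27 y 18.33
0.42 x 9.35 y 19.08
0.35 x 10.48 y 19.76
0.29 x 11.64 y 20.36
0.23 x 12.84 y 20.89
0.16 x 14.08 y 21.34
0.1 x 15.34 y 21.71
0.03 x 16.62 y 22.0
-0.03 x 17.91 y 22.21
```

View pics/w38.png

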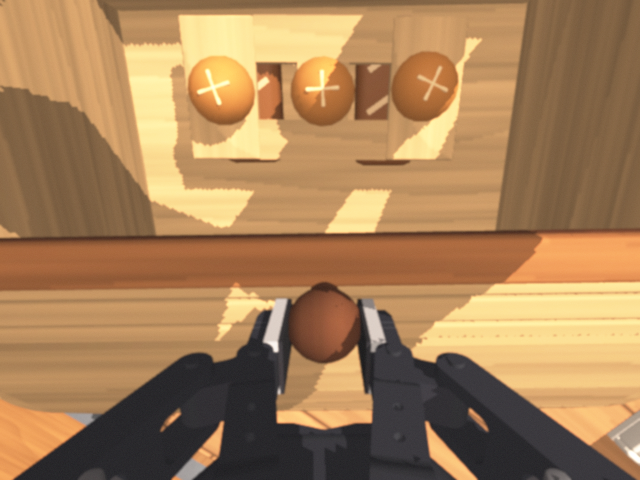

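Emit:
send_rows(rows="0 -0.1 1.3 0 0;0 -0.1 2.6 0 0;0 0 3.9 0 0;0 0.2 5.2 0 0;0 0.5 6.5 0 0;0 0.8 7.8 0 0;0 1.2 9 0 0;0 1.8 10.2 0 0;0 2.3 11.4 0 0;0 3 12.6 0 0;0 3.7 13.7 0 0;0 3.7 13.7 0 0")

```text
time_s: 48.85
eef_pos: [483.7, 218.5, 208.5]
ee_rot: [-0.298, 0.643, -0.3, -0.638]
force: [-6.3, -16.9, 22.7]
grip_width: 0.322
```

```bash
python3 - <<'E'
from h import *
p=capture('scene'); save(p,'s39'); p,v=wrist('w39')
k=np.array(knob(.8)); plan(w(k[0],0,k[2]-13),JY)
for q in np.linspace(.8,-.03,13):
    d=np.array(knob(q))-k; print(round(q,2),'x',round(-d[2]/10,2),'y',round(-d[0]/10,2))
E
```

```text
pos [484.1, 218.8, 208.8] jaw 2.268 force [-7.4, -16.4, 22.4] grip 0.317 t 48.95 j6 -2.06
shift cm [0.34, -0.17, 0.03] yaw units -0.05 or 35.95
0.8 x -0.0 y -0.0
0.73 x 0.86 y 1.14
0.66 x 1.8 y 2.21
0.59 x 2.81 y 3.21
0.52 x 3.88 y 4.15
0.45 x 5.02 y 5.01
0.38 x 6.21 y 5.78
0.32 x 7.46 y 6.47
0.25 x 8.75 y 7.08
0.18 x 10.08 y 7.59
0.11 x 11.44 y 8.01
0.04 x 12.82 y 8.34
-0.03 x 14.23 y 8.57
```

View pics/w39.png

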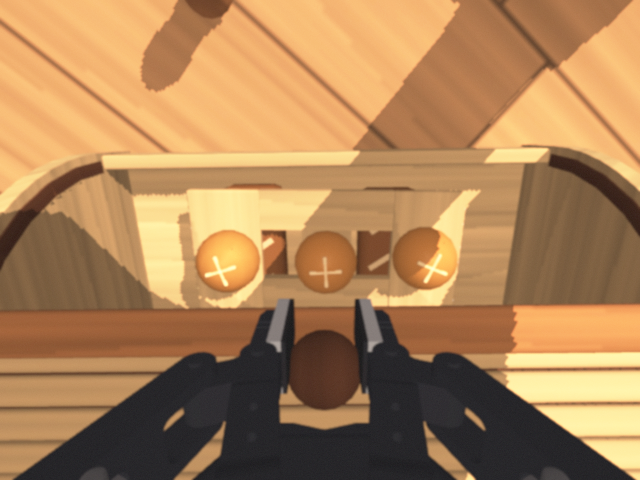

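```bash
python3 - <<'E'
from h import *
p,v=wrist('w39b'); s=capture('scene')
for q in np.arange(.75,1.1,.04): print(round(q,2),proj(v,[w(*knob(q))]).round(0).tolist(),proj(s,[w(*knob(q))]).round(1).tolist())
a=cv2.imread('pics/s39.png')[60:200,300:460]; cv2.imwrite('pics/s39c.png',cv2.resize(a,None,fx=4,fy=4,interpolation=cv2.INTER_CUBIC))
E
```

```text
0.75 [[326.0, 305.0]] [[358.2, 126.2]]
0.79 [[326.0, 324.0]] [[361.2, 124.0]]
0.83 [[326.0, 343.0]] [[364.3, 121.9]]
0.87 [[326.0, 364.0]] [[367.5, 119.9]]
0.91 [[326.0, 384.0]] [[370.7, 118.0]]
0.95 [[326.0, 405.0]] [[374.0, 116.2]]
0.99 [[326.0, 426.0]] [[377.4, 114.5]]
1.03 [[326.0, 447.0]] [[380.8, 113.0]]
1.07 [[326.0, 468.0]] [[384.3, 111.6]]
```

View pics/s39c.png

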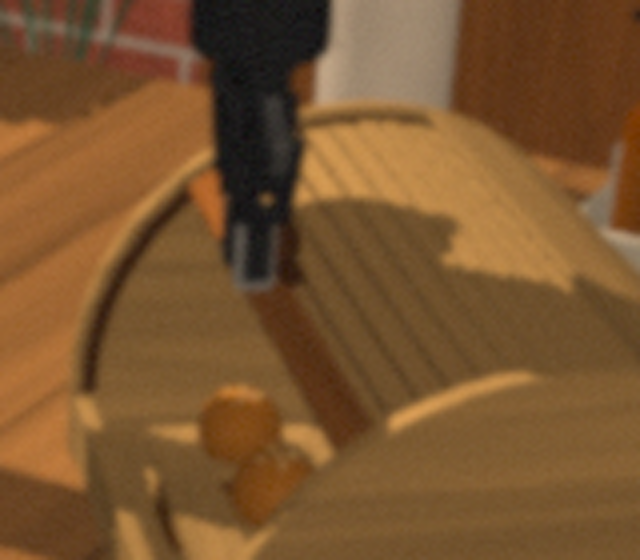

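Emit:
send_rows(rows="0.7 0 0 0 0;0.7 0 0 0 0;0.7 0 0 0 0;0.7 -2 0 0 0;0.7 -5 0 0 0;0 -6 -1.5 0 0;0 -6 -1.5 0 0;0 -6 -1.5 0 0;0 -6 -1.5 0 0")

```text
time_s: 49.95
eef_pos: [494.0, 230.5, 264.1]
ee_rot: [0.299, -0.64, 0.3, 0.641]
force: [-0.3, -0.4, -0.4]
grip_width: 0.02
```

```bash
python3 - <<'E'
from h import *
p,v=wrist('w40')
s=capture('scene'); save(s,'s40')
for q in np.arange(.75,1.1,.04): print(round(q,2),proj(v,[w(*knob(q))]).round(0).tolist())
k=np.array(knob(.88)); plan(w(k[0]+3,0,k[2]+17),JY)
for q in np.linspace(.88,-.02,19):
    d=np.array(knob(q))-k; print(round(q,2),'x',round(-d[2]/10,2),'y',round(-d[0]/10,2))
E
```

```text
0.75 [[321.0, 238.0]]
0.79 [[321.0, 251.0]]
0.83 [[321.0, 265.0]]
0.87 [[321.0, 279.0]]
0.91 [[321.0, 294.0]]
0.95 [[321.0, 309.0]]
0.99 [[321.0, 324.0]]
1.03 [[321.0, 340.0]]
1.07 [[321.0, 355.0]]
pos [494.2, 230.5, 264.5] jaw 2.268 force [0.6, -0.5, 0.7] grip 0.001 t 50.05 j6 -2.05
shift cm [2.02, -0.33, -0.22] yaw units -0.05 or 35.95
0.88 x -0.0 y -0.0
0.83 x 0.55 y 0.87
0.78 x 1.13 y 1.72
0.73 x 1.77 y 2.53
0.68 x 2.44 y 3.31
0.63 x 3.14 y 4.06
0.58 x 3.89 y 4.77
0.53 x 4.67 y 5.45
0.48 x 5.48 y 6.08
0.43 x 6.32 y 6.67
0.38 x 7.2 y 7.22
0.33 x 8.09 y 7.72
0.28 x 9.02 y 8.18
0.23 x 9.96 y 8.6
0.18 x 10.92 y 8.96
0.13 x 11.9 y 9.28
0.08 x 12.9 y 9.54
0.03 x 13.9 y 9.76
-0.02 x 14.92 y 9.93
```

View pics/w40.png

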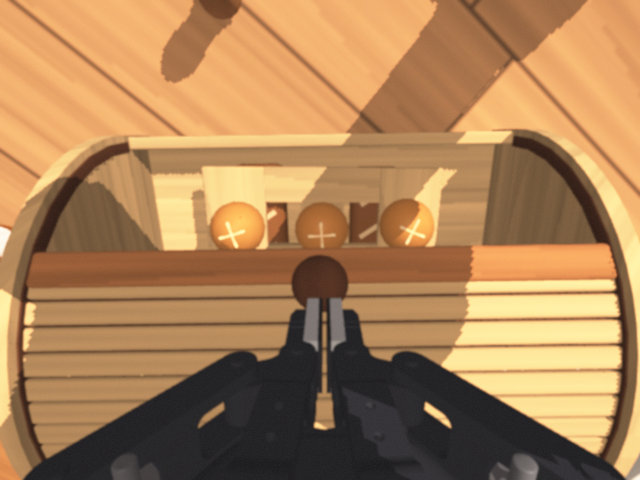

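Emit:
send_rows(rows="0 1 -0.6 -0.2 0;0 2 -0.6 -0.2 0;0 2.5 0.2 -0.2 0;0 3.1 1.1 -0.2 0;0 3.8 1.9 -0.2 0;0 4.4 2.7 -0.2 0;0 5.1 3.4 -0.2 0;0 5.9 4.1 -0.2 0;0 6.7 4.8 -0.2 0;0 7.5 5.4 -0.2 0;0 7.5 5.4 -0.2 0")

```text
time_s: 51.15
eef_pos: [453.6, 193.9, 189.0]
ee_rot: [0.299, -0.64, 0.3, 0.641]
force: [-0.6, 0.1, 0.2]
grip_width: -0.0
```

```bash
python3 - <<'E'
from h import *
p,v=wrist('w41')
s=capture('scene'); save(s,'s41')
for q in np.arange(.35,.7,.04): print(round(q,2),proj(v,[w(*knob(q))]).round(0).tolist(),proj(s,[w(*knob(q))]).round(1).tolist())
k=np.array(knob(.48)); plan(w(k[0]+6,0,k[2]+17),JY)
E
```

```text
0.35 [[324.0, 246.0]] [[334.1, 152.9]]
0.39 [[324.0, 258.0]] [[336.0, 150.0]]
0.43 [[324.0, 270.0]] [[338.0, 147.1]]
0.47 [[324.0, 284.0]] [[340.1, 144.2]]
0.51 [[324.0, 299.0]] [[342.4, 141.5]]
0.55 [[325.0, 315.0]] [[344.7, 138.7]]
0.59 [[325.0, 332.0]] [[347.2, 136.1]]
0.63 [[325.0, 350.0]] [[349.8, 133.5]]
0.67 [[325.0, 369.0]] [[352.5, 131.0]]
pos [454.5, 194.6, 189.8] jaw 2.268 force [-1.1, -0.2, -0.9] grip 0.0 t 51.25 j6 -2.1
shift cm [0.03, 0.1, -0.04] yaw units -0.06 or 35.94
```

View pics/w41.png

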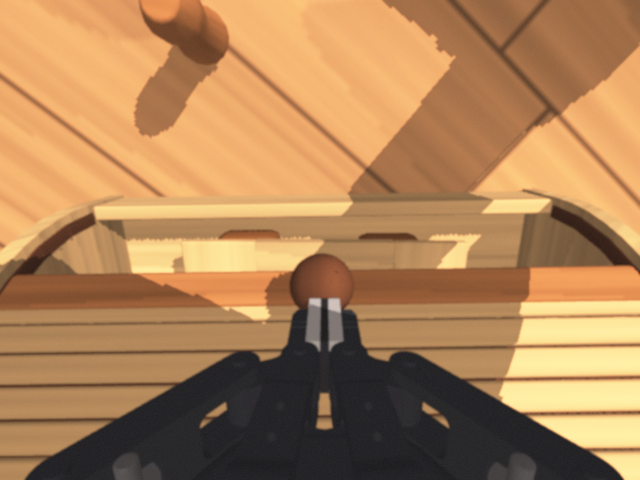

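Emit:
send_rows(rows="0 0.8 0.6 0 0;0 1.7 1.1 0 0;0 2.6 1.6 0 0;0 3.5 2.1 0 0;0 4.5 2.5 0 0;0 5.4 2.9 0 0;0 6.4 3.2 0 0;0 7.4 3.5 0 0;0 8.2 3.6 0 0;0 8.8 3.7 0 0;0 9 3.7 0 0;0 9 3.7 0 0")

```text
time_s: 52.45
eef_pos: [426.3, 170.9, 100.2]
ee_rot: [0.299, -0.641, 0.299, 0.641]
force: [-0.1, 0.9, 0.5]
grip_width: -0.003
```

```bash
python3 - <<'E'
from h import *
p,v=wrist('w42')
s=capture('scene'); save(s,'s42')
for q in np.arange(0,.13,.02): print(round(q,2),proj(v,[w(*knob(q))]).round(0).tolist(),proj(s,[w(*knob(q))]).round(1).tolist())
k=np.array(knob(0)); plan(w(k[0]+6,0,k[2]+16),JY)
E
```

```text
0.0 [[324.0, 282.0]] [[323.6, 179.8]]
0.02 [[324.0, 287.0]] [[323.9, 178.3]]
0.04 [[324.0, 292.0]] [[324.2, 176.7]]
0.06 [[324.0, 297.0]] [[324.6, 175.2]]
0.08 [[324.0, 303.0]] [[325.0, 173.6]]
0.1 [[324.0, 309.0]] [[325.5, 172.1]]
0.12 [[324.0, 316.0]] [[326.0, 170.5]]
pos [426.5, 170.9, 100.6] jaw 2.268 force [-0.4, -0.3, 0.5] grip 0.002 t 52.55 j6 -2.14
shift cm [0.24, 0.22, -0.04] yaw units -0.05 or 35.95
```

View pics/w42.png

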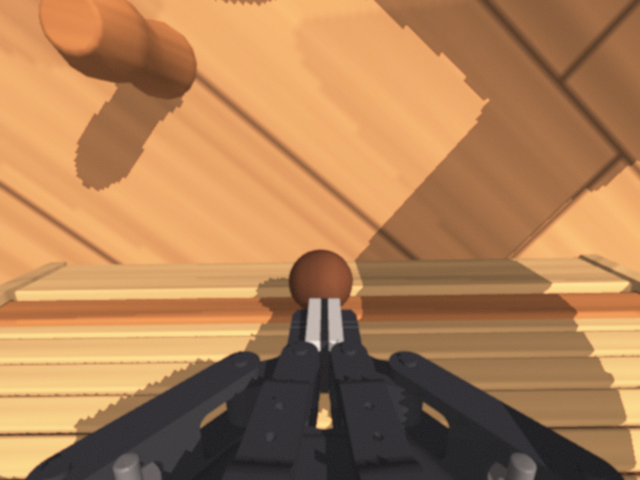

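Emit:
send_rows(rows="0 0.1 0 0 0;0 0.2 0 0 0;0 0.3 0 0 0;0 0.3 0 0 0")

```text
time_s: 52.95
eef_pos: [426.4, 170.8, 97.6]
ee_rot: [-0.299, 0.641, -0.299, -0.641]
force: [-1.5, -0.3, 3.6]
grip_width: -0.003
```

Emit:
send_rows(rows="0 0.1 0 0 0;0 0.2 0 0 0;0 0.3 0 0 0;0 0.3 0 0 0")

```text
time_s: 53.35
eef_pos: [426.7, 170.8, 96.6]
ee_rot: [-0.299, 0.641, -0.299, -0.64]
force: [-9.1, -2.9, 28.7]
grip_width: 0.002
```

Emit:
send_rows(rows="0 -0.5 0 0 0;0 -3 0 0 0;0 -8 3 0 0;0 -13 8 0 0;0 -13 13 0 0;0 -13 18 0 0")

```text
time_s: 53.95
eef_pos: [304.4, 68.9, 223.5]
ee_rot: [-0.299, 0.642, -0.298, -0.64]
force: [0.2, -1.5, 0.6]
grip_width: -0.002
```

```bash
python3 - <<'E'
from h import *
capture('top');
s=capture('scene'); save(s,'s43'); p,v=wrist('w43')
for q in np.arange(0,.09,.02): print(round(q,2),proj(v,[w(*knob(q))]).round(0).tolist(),proj(s,[w(*knob(q))]).round(1).tolist())
print([(round(d['confidence'],2),np.round(d['location']).tolist()) for d in nets.spot_point(s,'cover_knob')])
a=cv2.imread('pics/s43.png')[70:270,300:540]; cv2.imwrite('pics/s43c.png',cv2.resize(a,None,fx=3,fy=3,interpolation=cv2.INTER_CUBIC))
print(ctrl.sense()['force'],ctrl.sense()['time_s'])
E
```

```text
0.0 [[324.0, 383.0]] [[323.6, 179.8]]
0.02 [[324.0, 386.0]] [[323.9, 178.3]]
0.04 [[325.0, 390.0]] [[324.2, 176.7]]
0.06 [[325.0, 394.0]] [[324.6, 175.2]]
0.08 [[325.0, 398.0]] [[325.0, 173.6]]
[(0.62, [423.0, 162.0, 82.0])]
[ 0.30094968 -0.82759914  0.54681713] 54.15
```

View pics/s43c.png

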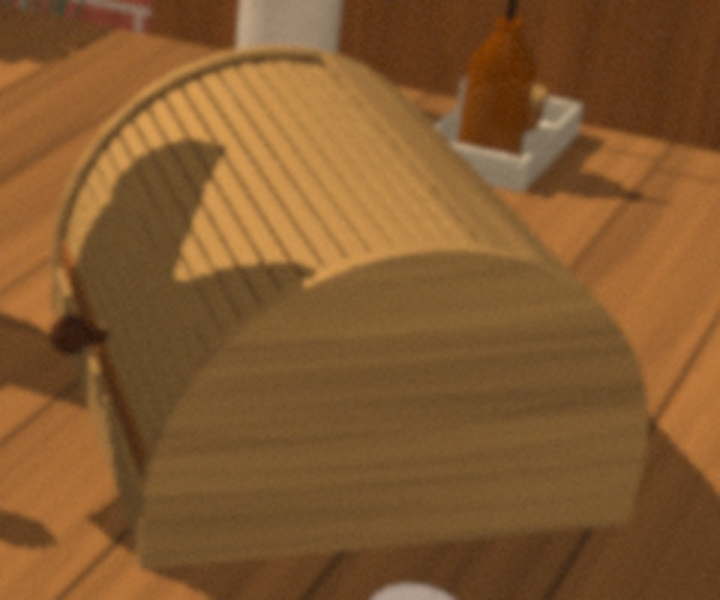

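View pics/w43.png

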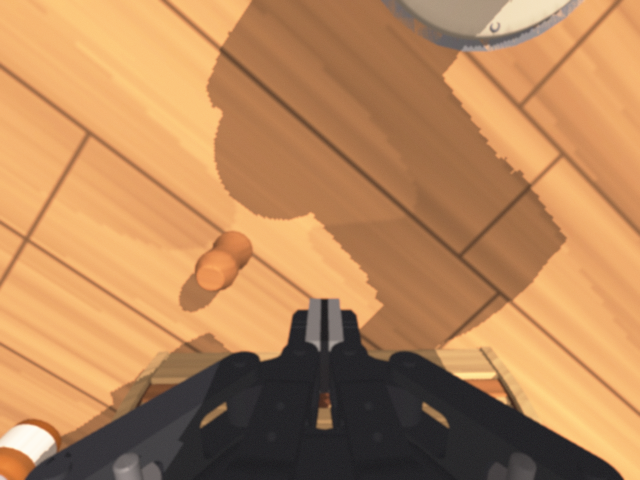

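```bash
python3 - <<'E'
from h import *
print(workorder.finish_job())
E
```

```text
the job is handed in; nothing more can be done
None
```

The job is done and handed in at about 54 s of the 210 s allowed. Both loaves, the divider and all three rolls are in the bin, and the cover is shut. No verdict was reported, so what follows rests on my own checks.

**What I did**
1. **Opening:** I rolled the cover open. The grip on the knob slipped off at about 1.2 rad, so I pushed it the rest of the way to the end stop, about 1.5 rad.
2. **Loading:** I laid the loaves flat about 120 mm apart and set the divider level across both. The rolls went on it at about +84, 0 and -85 mm along its length.
3. **Closing:** I drew the cover back with the gripper, then regrouped when the knob lagged behind the fingers at about 0.88 rad. I pushed it down with closed fingers until it met a firm stop.

**What the last checks showed**
- **Cover:** at the stop the tool felt about 29 N. The knob sits at image point (325, 181), 1 to 2 pixels from where a shut cover (angle 0) should put it.
- **Contents:** the last views before the cover passed over showed all three rolls upright on the divider, with both loaves under it. They could not be seen once the cover was shut.
- **Bystanders:** I saw none of them moved in the later pictures, but I did not measure them again at the end.
- **Arm:** it ended clear of everything, with no contact force.

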